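Fit a cork pad into the guitar cradle's spring-clip bracket

ROBOT

A 6-joint arm with a two-finger parallel gripper is mounted at the origin on the work surface. World frame = base frame: x ahead of the robot, y to its left, z up, the work surface at z = 0. Lengths are in m, angles in rad, forces in N, time in s.
With the tool pointing down it reaches from about 0.425 to 0.95 m from the base axis. Payload 3.5 kg.
Tool frame: the origin (TCP) lies on the centre line of the jaws, within the pads' length; the fingertips stand 25 mm ahead of it and the grasp point (between the pads) lies 6 mm ahead of it; y points along the fingers, z is the direction in which the jaws open and shut, and the axes are right-handed (so a half turn about y gives the same grasp; the last joint's range is limited). The gripper opens to 85 mm and grips with 20 to 120 N. Pads are 22 mm wide; open, the fingers measure 114 mm over their backs; the gripper's body (76 mm by 85 mm) begins 54 mm behind the grasp point. The pads swing forward as they close: fully open they stand 13 mm farther back than shut.
Start: joints at [-1.322, 0.286, 1.577, -0, 1.279, -0.15], TCP at [0.262, -0.622, 0.226] pointing down, gripper open.
Joint ranges: [-2.77, 2.77], [-0.9, 2.22], [0.21, 2.48], [-1.53, 4.67], [0.24, 2.81], [-2.84, 2.84]. Speed limits (rad/s): [2.79, 2.79, 3.14, 3.14, 3.14, 3.14].

INTERFACE

Orientations are given as a unit quaternion [x, y, z, w].
In Python, from plant import ctrl gives the robot as it stands.
- The arm moves only by the tool arm_command, never from a script. Its argument "steps" is a list of rows, each an object with "hand": the opening, from 0 (shut) to 1 (fully open); "travel": the shift along the tool's x, y, z in units of 0.3 m (1.0 is 0.3 m), a list of three; "rotation": the turn, a rotation vector about the tool's x, y, z in units of 30 degrees (1.0 is 30 degrees), a list of three. A call has 1 to 20 rows; each row shifts and turns the pose as measured when the row begins, along the tool's axes as they then stand; what a row does not reach is not made up. A row lasts 1/8 s, in which the tool goes at most 62.5 mm and 10.7 degrees, less where a joint would pass 70% of its speed; a pose out of reach is approached as far as the arm can. A call with a number of a shift or a turn outside -1 to 1 is refused whole. A call with a gripper value outside its range is refused whole. The fingers move at their own pace and stop on an object; "grip_force" is the grip in N (left out, the last holds). Time passes only in rows, so rows that do not move let the fingers close. It gives the time, the measured TCP pose, the force and the opening at its end, in the units of the state.
- ctrl.get_state(): the state, without advancing time (a new reading comes with each control period).
- ctrl.read_camera(name): name is "scene" or "top" or "wrist"; returns (picture, depth): 420x560x3 uint8, blue, green, red; 420x560 float32, m along the optical axis (not along the pixel's ray), 0 where there is no reading.
- ctrl.camera_params(name): a dict with "fx", "fy", "cx", "cy" (pixels), "extrinsics" (4x4, takes a point from camera to world coordinates); the wrist camera has in their place "tool_from_camera" (4x4, takes a point from camera to tool coordinates, whose origin is the TCP and whose axes are the tool frame's). Camera axes: x right, y down, z forward; pixel columns grow to the right and rows downward; lengths in m; the calibration is good to about 2 mm. A picture is of the moment at which its call begins: read the wrist's pose just before it. camera_params takes no time and is no camera call.
- ctrl.sign_off(): hands the job in, once; it reports no verdict.
Trained networks look in the newest picture that a camera, given by its name, has taken for a name from the list of things; names that differ only in an ending like _2 or _b are one class to them, and where a whole thing is asked for, a point or a joint stands for the part that bears it (a point fixed in the world has none). Each returns a list of dicts, best first, with "score" (0 to 1); they miss things now and then, are a little off and sometimes report something else, mostly with a low value. They report only what shows in the picture. A call takes as long as a camera call. They do not tell look-alikes from the thing itself.
- ctrl.masks_of(camera, thing): "region" (420x560 bool, what is visible of it) and "at" ([column, row] in pixels, amid what is visible of it).
The state is a dict: "time": time; "qpos": joint angles; "dq": joint speeds; "joint_efforts": joint torques, N m; "eef_pos": TCP position; "tcp_rot": TCP orientation; "contact_force": force on the tool from outside, world axes, zero at the start; "wrist_torque": the same for the moment, N m; "opening": opening from 0.0 (shut) to 1.0 (fully open).
Only numpy, scipy, OpenCV 4.12 (cv2) and the standard library are available. Lean on these libraries where they do the work, as an engineer would, in place of code of your own. Each camera call takes 0.05 s, during which the arm holds its last target.

TASK

Take the cork-faced pad out of the wooden rack and slide its two ears down into the slots of the green bracket, past the brass spring clips, with the cork facing away from the clips. Push it down gently, by feel, until it stops level and fully home and bearing on the black seat bar, whose height differs every time, never pushing with more than 25 N, then let go. Leave the red-tabbed pad, the glue bottle and the cup where they stand.

Things in the scene. Friction and masses are not known exactly. Their poses are not given: they have to be found in the camera images.
- pad_tab (a point): Middle of the cork pad's dark-brown grip tab (30 mm wide along y, 10 thick along x, 30 high): grip it from above across its thickness. The pad is an upright aluminium plate 84 mm wide (y), 50 high, 6 thick (x), about 0.2 kg, standing in either slot of the rack. x = the way the cork faces, z = up. The point is in the mid-plane of plate and ears, 66 mm above the plate's lower edge.
- pad_foot (a point): Middle of the cork pad's lower edge, 66 mm below pad_tab, same axes. At each end of the plate an ear, 6 mm thick, sticks out 12 mm (108 mm over both ears), from 5.5 to 36 mm above this edge; it narrows a little at its foot.
- pad_face (a point): Centre of the cork pad's cork face, 9 mm along +x from the plate's mid-plane, 22 mm above the lower edge; same axes. The cork is 70 mm wide and 6 mm thick and covers 5 to 39 mm above the lower edge.
- bracket: Fixed green bracket on a dark 60 x 150 x 8 mm base. Origin: centre of the base's underside, on the bench. x = its front (where the cork must face), y = along the bracket, z = up. Two posts 88 mm apart (y = +-44 to +-63 mm), 60 mm high with flared lead-ins up to 67 mm, each with an upright slot, open at the top and towards the other post.
- slot_left (a point): Middle of the +y slot's mouth (y = +50 mm, 60 mm above the bench), bracket axes. The slot ends at y = 55.9 mm, so the ears have 2 mm play at each end. Its +x side is a rigid wall at x = +3.2 mm; on its -x side a brass spring clip bulges to x = -1 mm, its nose 43 mm above the bench, with a sloping lead-in above.
- slot_right (a point): The same for the -y slot (y = -50 mm). An ear with its mid-plane at x = 0 pushes each clip back 2 mm (2.4 N each, 0.6 N more per mm, travel 5.5 mm); the clips press the ears against the rigid wall. Sliding past them takes roughly 3 to 10 N of downward push; the pad does not sink under its own weight.
- seat_zone (a point): Point of the bracket midway between the posts, 20 mm above the bench, bracket axes. Here lies the black rubber seat bar (14 x 74 mm) on which the pad's lower edge comes to rest. The bar's top is 12 to 30 mm above the bench, different each time and not measured (this point does not follow it): feel for it as a steep rise of the push. It gives 1 mm per 16 N.
- rack: Fixed wooden rack, base 150 x 70 x 8 mm, with two slots at x = +45 and -45 mm in its frame (walls 24 mm high above the base, 60 mm long), in which two pads stand upright, lower edges 8 mm above the bench. Origin: centre of the underside; x across the slots, z up.
- worn_tab (a point): Middle of the red grip tab of the other, worn pad with a black rubber facing: same shape and axes as the cork pad. Stands in the rack's other slot and must stay there.
- glue_mid (a point): Centre of a loose white glue bottle, 48 mm across, 110 mm high, orange cap. To be left alone.
- cup_mid (a point): Centre of a loose paper-coloured cup, 72 mm across, 85 mm high. To be left alone.
Mind the look-alikes: they are no part of the job. What is shaped like the bracket but turquoise is not meant. What is shaped like the part that bears pad_tab but purple is not meant.

How it is judged:
On the way:
1. the cork pad is lifted clear of the rack (height (world z) of pad_tab above 0.115 m), for 0.1 s.
At the end, for the whole second after the job is handed in: The cork pad is at rest in the bracket, both ears in the slots (within 4 mm of the slots' middle), its lower edge borne by the seat bar (touching it with over 0.3 N, no more than 1.5 mm above it), upright within 0.05 rad, cork facing the bracket's front (contact force between cork_pad and seat_bar_c0 above 0.3 N and distance between pad_tab and seat_bar_c0 below 0.0876 m and x of pad_tab in the frame of bracket between -0.004 and 0.004 m and y of pad_tab in the frame of bracket between -0.004 and 0.004 m and x of pad_face in the frame of bracket above 0.004 m and angle between pad_tab's own z axis and vertical below 0.05 rad and angle between the x axis of pad_tab and the x axis of bracket, either way round below 0.06 rad and linear speed of cork_pad below 0.01 m/s).
It fails at once if the pad is wedged hard in the bracket (over 45 N summed over all contacts; the clips' own squeeze makes up some 10 N of it) (contact force between cork_pad and bracket above 45 N).
It fails at once if the pad is pressed on the seat bar with more than 25 N (contact force between cork_pad and seat_bar_c0 above 25 N).
It fails at once if the worn pad is displaced (distance of worn_tab from where it was at the start of the episode above 0.02 m).
It fails at once if the glue bottle is displaced or tipped (distance of glue_mid from where it was at the start of the episode above 0.03 m).
It fails at once if the cup is displaced or tipped (distance of cup_mid from where it was at the start of the episode above 0.03 m).
It also fails if it takes over 43 s, if anything falls off the work surface, if the arm or the gripper's body presses on something with over 40 N, if the wrist force passes 120 N, or if a joint passes its speed limit or range.

## Working session

There is one attempt and no reset: what is moved stays moved. The work goes in short steps, Python scripts to look and compute and a tool call to move; the robot and the scene stay as the last step left them, time stands still between calls to the robot, and variables do not carry over. Pictures are saved under pics/ and viewed, and the job is handed in when it is done.

Besides the shell and the picture viewer there is one more tool, called after "Request:" as name([rows], argument=value, ...), one row to a line, values as JSON. arm_command: Moves the arm, as the interface text tells. Shifts and turns lie within -1 to 1; 1 stands for 0.3 m of shift or 30 degrees of turn. Its arguments: {"type":"object","properties":{"steps":{"type":"array","items":{"type":"object","properties":{"hand":{"type":"number"},"travel":{"type":"array","items":{"type":"number","minimum":-1,"maximum":1}},"rotation":{"type":"array","items":{"type":"number","minimum":-1,"maximum":1}}}}},"grip_force":{"type":"number"}},"required":["steps"]}

```bash
mkdir -p pics; ls; python3 - <<'E'
from plant import ctrl
import cv2,numpy as np
s=ctrl.get_state()
print(s)
for n in ["scene","top"]:
    p,d=ctrl.read_camera(n); cv2.imwrite(f"pics/{n}0.png",p); np.savez(f"{n}0.npz",p=p,d=d)
    print(n,ctrl.camera_params(n))
print(ctrl.camera_params("wrist"))
E
```

```text
pics
{'time': 0.0, 'qpos': array([-1.32199140e+00,  2.87221483e-01,  1.57818424e+00, -7.15750122e-06,
        1.27862822e+00, -1.50000522e-01]), 'dq': array([ 0.00110704,  0.0005527 ,  0.00101347, -0.00162462, -0.00054112,
       -0.00011365]), 'joint_efforts': array([ 2.68590311e-04, -4.05984378e+01, -2.92626071e+01, -1.00707734e-04,
        5.76400256e-03, -7.03720016e-07]), 'eef_pos': array([ 0.26197028, -0.62135166,  0.22450608]), 'tcp_rot': array([-0.14011214,  0.6939568 , -0.69223289,  0.14002206]), 'contact_force': array([ 0.17532606,  1.2603839 , -0.49046253]), 'wrist_torque': array([-0.05695438,  0.03096089,  0.00261195]), 'opening': 0.9993771111071925}
scene {'fx': 443.5329107679099, 'fy': 443.5329107679099, 'cx': 282.1549850979551, 'cy': 207.40505209790905, 'extrinsics': array([[ 0.15714575,  0.56347517, -0.81104929,  1.21657143],
       [ 0.98741078, -0.0746515 ,  0.13945286, -0.11712799],
       [ 0.01803218, -0.82275323, -0.56811263,  0.541825  ],
       [ 0.        ,  0.        ,  0.        ,  1.        ]])}
top {'fx': 455.90066956079403, 'fy': 455.90066956079403, 'cx': 276.18675948139975, 'cy': 206.53873634453964, 'extrinsics': array([[ 0.00312245, -0.99657651,  0.08261662,  0.48059751],
       [-0.99992708, -0.0021478 ,  0.01188358, -0.01236459],
       [-0.01166545, -0.0826477 , -0.99651055,  0.8142737 ],
       [ 0.        ,  0.        ,  0.        ,  1.        ]])}
{'fx': 320.22502410296124, 'fy': 320.22502410296124, 'cx': 284.136567083515, 'cy': 208.45242719964975, 'tool_from_camera': array([[-7.13295540e-04,  9.51264903e-01,  3.08374082e-01,
        -7.94279428e-02],
       [-2.49115112e-04, -3.08374320e-01,  9.51265061e-01,
        -1.47787337e-01],
       [ 9.99999715e-01,  6.01712481e-04,  4.56936490e-04,
         2.44583761e-04],
       [ 0.00000000e+00,  0.00000000e+00,  0.00000000e+00,
         1.00000000e+00]])}
```

View pics/scene0.png

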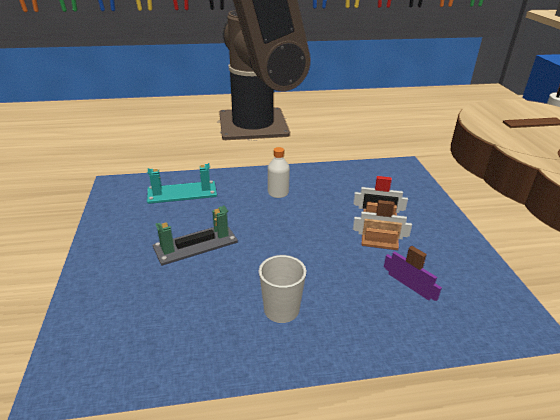

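View pics/top0.png

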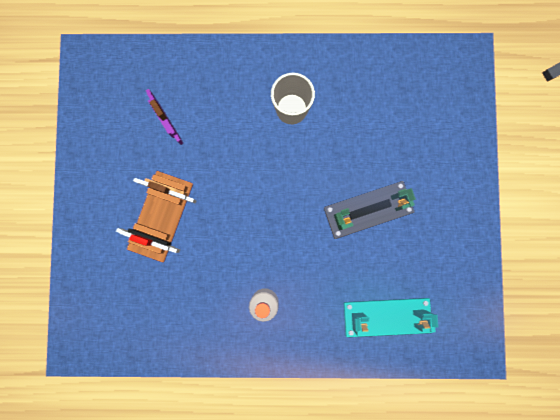

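```bash
python3 - <<'E'
import cv2,numpy as np
s=np.load("scene0.npz")["p"];t=np.load("top0.npz")["p"]
a=cv2.resize(s[165:265,340:450],None,fx=3.6,fy=3.6,interpolation=cv2.INTER_CUBIC)
b=cv2.resize(t[160:270,100:210],None,fx=3.6,fy=3.6,interpolation=cv2.INTER_CUBIC)[:360]
c=cv2.resize(s[195:265,145:255],None,fx=3.6,fy=3.6,interpolation=cv2.INTER_CUBIC)
d=cv2.resize(t[170:245,320:430],None,fx=3.6,fy=3.6,interpolation=cv2.INTER_CUBIC)[:252]
cv2.imwrite("pics/crop0.png",np.vstack([np.hstack([a,b])[:345],np.hstack([c,d])[:252]]))
E
```

```text
(no output)
```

View pics/crop0.png

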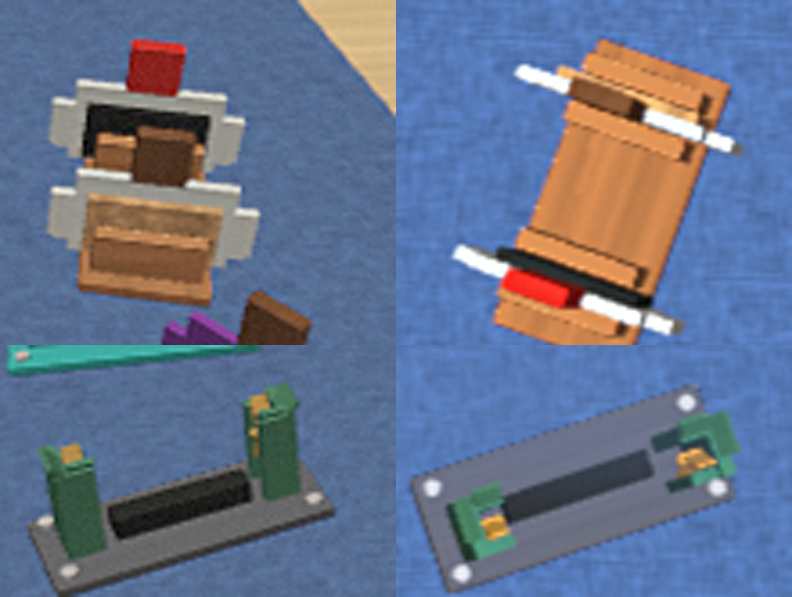

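```bash
cat > h.py <<'E'
from plant import ctrl
import cv2,numpy as np
from scipy.spatial.transform import Rotation as R
def cloud(d,c,E):
    v,u=np.mgrid[0:420,0:560]
    P=np.stack([(u-c["cx"])/c["fx"]*d,(v-c["cy"])/c["fy"]*d,d],-1)
    return P@E[:3,:3].T+E[:3,3]
def snap(n,tag):
    s=ctrl.get_state(); p,d=ctrl.read_camera(n); c=ctrl.camera_params(n)
    if n=="wrist":
        T=np.eye(4);T[:3,:3]=R.from_quat(s["tcp_rot"]).as_matrix();T[:3,3]=s["eef_pos"]
        E=T@c["tool_from_camera"]
    else:E=c["extrinsics"]
    X=cloud(d,c,E); cv2.imwrite(f"pics/{tag}.png",p); np.savez(f"{tag}.npz",p=p,d=d,X=X,E=E)
    return s,p,d,X,E
def rect(P):
    (c,(w,h),a)=cv2.minAreaRect((P[:,:2]*1000).astype(np.float32)); 
    b=cv2.boxPoints((c,(w,h),a)); e=b[1]-b[0];f=b[2]-b[1]
    l=e if np.linalg.norm(e)>np.linalg.norm(f) else f
    return np.array(c)/1000,sorted((w,h)),np.degrees(np.arctan2(l[1],l[0]))
E
python3 - <<'E'
from h import *
s=ctrl.get_state();print(R.from_quat(s["tcp_rot"]).as_matrix().round(3))
_,p,d,X,E=snap("top","top1")
for t in ["bracket","pad_tab","pad_foot","rack","worn_tab","seat_zone","slot_left","slot_right","glue_mid","cup_mid"]:
    for m in ctrl.masks_of("top",t)[:3]:
        r=m["region"]&(d>0)
        P=X[r]
        if len(P)>5: print(t,round(m["score"],2),np.round(m["at"]),r.sum(),P.mean(0).round(3),P[:,2].min().round(3),P[:,2].max().round(3),*[np.round(q,3) for q in rect(P)])
        else: print(t,m["score"],m["at"],r.sum())
E
```

```text
[[-0.922 -0.001  0.388]
 [-0.388  0.002 -0.922]
 [-0.    -1.    -0.002]]
bracket 0.71 [390. 317.] 3197 [ 0.357 -0.197  0.018] -0.002 0.073 [ 0.355 -0.203] [ 63.532 165.553] -85.29
bracket 0.61 [369. 208.] 2733 [ 0.543 -0.167  0.018] -0.002 0.071 [ 0.546 -0.172] [ 64.097 162.19 ] -71.177
bracket 0.17 [143. 241.] 555 [0.489 0.211 0.057] 0.001 0.091 [0.489 0.215] [ 17.549 107.557] 74.627
pad_tab 0.78 [166. 188.] 437 [0.573 0.183 0.06 ] -0.001 0.091 [0.575 0.188] [ 15.12  108.308] 68.634
pad_tab 0.66 [166. 119.] 476 [0.696 0.19  0.047] -0.002 0.084 [0.703 0.198] [ 17.79  106.159] 32.665
pad_foot 0.79 [167. 187.] 474 [0.572 0.18  0.057] 0.0 0.091 [0.575 0.188] [ 16.993 107.415] 71.107
pad_foot 0.57 [164. 115.] 397 [0.698 0.191 0.053] -0.0 0.084 [0.705 0.197] [ 15.887 109.405] 35.361
rack 0.83 [162. 214.] 2556 [0.531 0.201 0.016] 0.0 0.088 [0.531 0.205] [ 72.7   150.187] -19.225
worn_tab 0.79 [146. 237.] 602 [0.489 0.212 0.054] -0.003 0.091 [0.491 0.222] [ 18.312 122.024] 74.339
seat_zone 0.71 [391. 319.] 3179 [ 0.357 -0.197  0.018] -0.002 0.073 [ 0.355 -0.201] [ 62.933 160.45 ] -87.078
seat_zone 0.66 [372. 212.] 2578 [ 0.543 -0.167  0.019] -0.002 0.071 [ 0.544 -0.171] [ 62.001 157.798] -71.097
slot_left 0.69 [391. 314.] 3068 [ 0.357 -0.197  0.019] -0.001 0.073 [ 0.355 -0.201] [ 60.568 157.94 ] -86.658
slot_left 0.58 [373. 209.] 2611 [ 0.542 -0.167  0.019] -0.002 0.071 [ 0.544 -0.17 ] [ 61.352 157.7  ] -71.228
slot_right 0.9 [388. 318.] 3250 [ 0.357 -0.197  0.018] -0.004 0.073 [ 0.355 -0.202] [ 64.149 161.613] -87.348
slot_right 0.76 [368. 203.] 2505 [ 0.542 -0.166  0.019] -0.001 0.071 [ 0.545 -0.172] [ 60.666 161.903] -71.184
glue_mid 0.88 [264. 307.] 715 [0.385 0.015 0.083] 0.021 0.114 [0.382 0.016] [44.013 45.409] 68.952
cup_mid 0.8 [294.  99.] 1712 [ 0.734 -0.03   0.045] -0.002 0.089 [ 0.733 -0.023] [74.634 89.555] 58.31
cup_mid 0.64 [166. 186.] 469 [0.573 0.184 0.057] -0.001 0.091 [0.578 0.196] [ 15.574 124.771] 69.84
```

```bash
cat >> h.py <<'E'
def plan(goal,yaw,n,nrot=None,s=None):
    """yaw deg = world angle of tool z; prints n rows"""
    s=s or ctrl.get_state(); M=R.from_quat(s["tcp_rot"]); p=s["eef_pos"]; goal=np.array(goal)
    a=np.radians(yaw); z=np.array([np.cos(a),np.sin(a),0]);y=np.array([0,0,-1.]);x=np.cross(y,z)
    G=R.from_matrix(np.stack([x,y,z],1)); rv=(M.inv()*G).as_rotvec(); nrot=nrot or n
    rows=[]
    for i in range(n):
        t=M.inv().apply((goal-p)/n)/0.3
        r=rv/nrot if i<nrot else rv*0
        rows.append((t.round(3).tolist(),(np.degrees(r)/30).round(3).tolist())); M=M*R.from_rotvec(r)
    for r in rows: print(r)
    print("total rot deg",np.degrees(np.linalg.norm(rv)),"dist",np.linalg.norm(goal-p))
E
python3 - <<'E'
from h import *
plan([.575,.187,.21],-19.5,15,6)
E
```

```text
([-0.134, 0.004, -0.139], [-0.0, -0.265, 0.0])
([-0.152, 0.004, -0.119], [-0.0, -0.265, 0.0])
([-0.167, 0.004, -0.097], [-0.0, -0.265, 0.0])
([-0.178, 0.004, -0.073], [-0.0, -0.265, 0.0])
([-0.187, 0.004, -0.047], [-0.0, -0.265, 0.0])
([-0.192, 0.004, -0.021], [-0.0, -0.265, 0.0])
([-0.193, 0.004, 0.006], [-0.0, -0.0, 0.0])
([-0.193, 0.004, 0.006], [-0.0, -0.0, 0.0])
([-0.193, 0.004, 0.006], [-0.0, -0.0, 0.0])
([-0.193, 0.004, 0.006], [-0.0, -0.0, 0.0])
([-0.193, 0.004, 0.006], [-0.0, -0.0, 0.0])
([-0.193, 0.004, 0.006], [-0.0, -0.0, 0.0])
([-0.193, 0.004, 0.006], [-0.0, -0.0, 0.0])
([-0.193, 0.004, 0.006], [-0.0, -0.0, 0.0])
([-0.193, 0.004, 0.006], [-0.0, -0.0, 0.0])
total rot deg 47.655131747254536 dist 0.8675660371265538
```

Request:
arm_command([
  {"hand":1,"travel":[-0.134,0.004,-0.139],"rotation":[0,-0.265,0]},
  {"hand":1,"travel":[-0.152,0.004,-0.119],"rotation":[0,-0.265,0]},
  {"hand":1,"travel":[-0.167,0.004,-0.097],"rotation":[0,-0.265,0]},
  {"hand":1,"travel":[-0.178,0.004,-0.073],"rotation":[0,-0.265,0]},
  {"hand":1,"travel":[-0.187,0.004,-0.047],"rotation":[0,-0.265,0]},
  {"hand":1,"travel":[-0.192,0.004,-0.021],"rotation":[0,-0.265,0]},
  {"hand":1,"travel":[-0.193,0.004,0.006],"rotation":[0,0,0]},
  {"hand":1,"travel":[-0.193,0.004,0.006],"rotation":[0,0,0]},
  {"hand":1,"travel":[-0.193,0.004,0.006],"rotation":[0,0,0]},
  {"hand":1,"travel":[-0.193,0.004,0.006],"rotation":[0,0,0]},
])

```text
time: 1.9
eef_pos: [0.4675, -0.0671, 0.2152]
tcp_rot: [0.413, -0.57, 0.577, -0.415]
contact_force: [0.9, 0.3, -0.2]
opening: 0.996
```

```bash
python3 - <<'E'
from h import *
plan([.575,.187,.21],-19.5,5,1)
E
```

```text
([-0.183, 0.003, 0.015], [-0.018, 0.038, 0.005])
([-0.184, 0.003, 0.011], [-0.0, 0.0, 0.0])
([-0.184, 0.003, 0.011], [-0.0, 0.0, 0.0])
([-0.184, 0.003, 0.011], [-0.0, 0.0, 0.0])
([-0.184, 0.003, 0.011], [-0.0, 0.0, 0.0])
total rot deg 1.2788103483033608 dist 0.2759711452828028
```

Request:
arm_command([
  {"hand":1,"travel":[-0.183,0.003,0.015],"rotation":[-0.018,0.038,0.005]},
  {"hand":1,"travel":[-0.184,0.003,0.011],"rotation":[0,0,0]},
  {"hand":1,"travel":[-0.184,0.003,0.011],"rotation":[0,0,0]},
  {"hand":1,"travel":[-0.184,0.003,0.011],"rotation":[0,0,0]},
  {"hand":1,"travel":[-0.184,0.003,0.011],"rotation":[0,0,0]},
  {"hand":1,"travel":[0,0,0],"rotation":[0,0,0]},
])

```text
time: 2.65
eef_pos: [0.5786, 0.2002, 0.2125]
tcp_rot: [0.408, -0.575, 0.578, -0.411]
contact_force: [-0.3, -0.7, -1.3]
opening: 1.001
```

```bash
python3 - <<'E'
from h import *
s,p,d,X,E=snap("wrist","w1")
print(s["eef_pos"],R.from_quat(s["tcp_rot"]).as_matrix().round(3))
for t in ["pad_tab","rack","worn_tab"]:
    for m in ctrl.masks_of("wrist",t)[:3]:
        r=m["region"]&(d>0); P=X[r]
        print(t,round(m["score"],2),np.round(m["at"]),r.sum(),P.mean(0).round(3),P[:,2].max().round(3),*[np.round(q,4) for q in rect(P)])
E
```

```text
[0.57864838 0.20015697 0.2125352 ] [[-0.329  0.006  0.944]
 [-0.944 -0.001 -0.329]
 [-0.001 -1.     0.006]]
pad_tab 0.83 [410. 144.] 2921 [0.704 0.2   0.044] 0.081 [0.7061 0.1975] [ 33.5982 103.8235] 48.1814
pad_tab 0.78 [284. 198.] 1132 [0.578 0.196 0.062] 0.089 [0.5767 0.1884] [ 14.7939 108.9178] 70.6984
rack 0.67 [246. 185.] 5841 [0.541 0.206 0.015] 0.034 [0.5297 0.2024] [ 75.9107 151.9193] -19.3611
worn_tab 0.74 [196. 198.] 2299 [0.493 0.22  0.054] 0.089 [0.4813 0.2072] [ 30.7444 130.7552] 65.5595
```

View pics/w1.png

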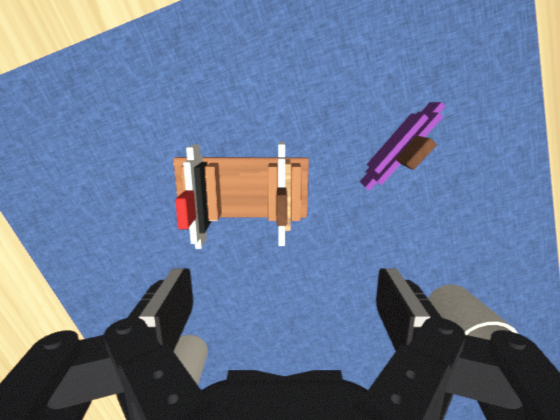

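```bash
cat >> h.py <<'E'
def tool(X,s):
    return R.from_quat(s["tcp_rot"]).inv().apply(X.reshape(-1,3)-s["eef_pos"]).reshape(X.shape)
E
python3 - <<'E'
from h import *
z=np.load("w1.npz");p,X,E,d=z["p"],z["X"],z["E"],z["d"]
s=ctrl.get_state()
sub=np.zeros(d.shape,bool);sub[135:255,262:300]=True
for lo,hi,n in [(.084,.095,"tab top"),(.05,.064,"plate top"),(.036,.05,"ears top")]:
    m=sub&(X[...,2]>lo)&(X[...,2]<hi); P=X[m]; T=tool(P,s)
    v,u=np.nonzero(m)
    print(n,m.sum(),"med",np.median(P,0).round(4),"tool min/max",T.min(0).round(4),T.max(0).round(4),"cols",u.min(),u.max(),"rows",v.min(),v.max(),rect(P))
b=cv2.resize(p[135:255,160:320],None,fx=5,fy=5,interpolation=cv2.INTER_NEAREST);cv2.imwrite("pics/w1c.png",b)
E
```

```text
tab top 346 med [0.5747 0.1907 0.0875] tool min/max [-0.0079  0.1234 -0.0065] [0.0214 0.1281 0.0026] cols 277 287 rows 194 225 (array([0.57453125, 0.19019029]), [9.123895645141602, 29.286123275756836], np.float32(70.692474))
plate top 279 med [0.5809 0.2092 0.0579] tool min/max [-0.0348  0.1491 -0.007 ] [0.049  0.16   0.0017] cols 277 286 rows 158 240 (array([0.57354071, 0.19015791]), [8.635015487670898, 83.800048828125], np.float32(68.911194))
ears top 414 med [0.5848 0.2025 0.0463] tool min/max [-0.0468  0.1643 -0.0053] [0.0609 0.1726 0.0064] cols 279 290 rows 144 245 (array([0.5770025, 0.1889671]), [11.610176086425781, 107.6893539428711], np.float32(70.56196))
```

View pics/w1c.png

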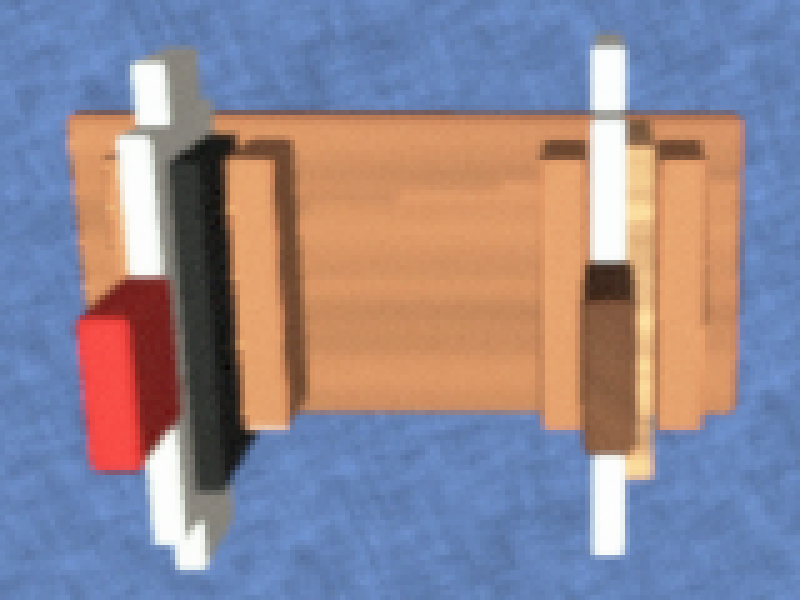

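```bash
python3 - <<'E'
from h import *
s,p,d,X,E=snap("wrist","w2")
print(s["eef_pos"],s["dq"].round(3),s["contact_force"])
sub=np.zeros(d.shape,bool);sub[120:255,262:300]=True
for lo,hi,n in [(.084,.095,"tab top"),(.05,.064,"plate top"),(.036,.05,"ears top")]:
    m=sub&(X[...,2]>lo)&(X[...,2]<hi); P=X[m]; T=tool(P,s)
    v,u=np.nonzero(m)
    print(n,m.sum(),"tool min/max",T.min(0).round(4),T.max(0).round(4),"cols",u.min(),u.max(),"rows",v.min(),v.max(),rect(P))
plan([.5745,.190,.12],-19.4,3,1)
E
```

```text
[0.57789576 0.1961015  0.21288148] [-0.014 -0.008  0.005  0.001 -0.     0.001] [-0.63801461 -0.06969456  0.30088857]
tab top 352 tool min/max [-0.0079  0.1225 -0.0069] [0.022  0.1287 0.0022] cols 276 286 rows 189 221 (array([0.57409631, 0.18998608]), [9.115422248840332, 29.893892288208008], np.float32(70.553925))
plate top 276 tool min/max [-0.0348  0.1492 -0.0073] [0.049  0.1628 0.0023] cols 276 286 rows 153 236 (array([0.57470886, 0.18986234]), [9.582260131835938, 83.67904663085938], np.float32(73.243996))
ears top 406 tool min/max [-0.0468  0.1629 -0.0055] [0.0607 0.1758 0.0057] cols 278 289 rows 139 241 (array([0.57676959, 0.18923004]), [10.865440368652344, 107.57254791259766], np.float32(70.85854))
([0.007, 0.103, -0.002], [-0.012, -0.004, -0.001])
([0.007, 0.103, -0.001], [-0.0, -0.0, -0.0])
([0.007, 0.103, -0.001], [-0.0, -0.0, -0.0])
total rot deg 0.3805167236296461 dist 0.09321095848659346
```

Request:
arm_command([
  {"hand":1,"travel":[0.012,0.12,-0.004],"rotation":[-0.012,-0.004,0]},
  {"hand":1,"travel":[0.007,0.12,-0.002],"rotation":[0,0,0]},
  {"hand":1,"travel":[0.002,0.08,0],"rotation":[0,0,0]},
  {"hand":1,"travel":[0,0.03,0],"rotation":[0,0,0]},
  {"hand":1,"travel":[0,0,0],"rotation":[0,0,0]},
])

```text
time: 3.52
eef_pos: [0.5756, 0.1841, 0.109]
tcp_rot: [0.404, -0.578, 0.58, -0.408]
contact_force: [0.1, 0.3, 0.1]
opening: 0.999
```

```bash
python3 - <<'E'
from h import *
s,p,d,X,E=snap("wrist","w3")
print(s["eef_pos"],s["dq"].round(3),s["contact_force"])
plan([.5743,.190,.082],-19.4,1,1)
E
```

```text
[0.57556952 0.18408902 0.10902909] [-0.01  -0.012 -0.003 -0.001 -0.001 -0.   ] [0.12934972 0.32295796 0.07171968]
([-0.016, 0.092, -0.012], [-0.012, -0.017, -0.006])
total rot deg 0.6600781331590531 dist 0.028282870155034372
```

View pics/w3.png

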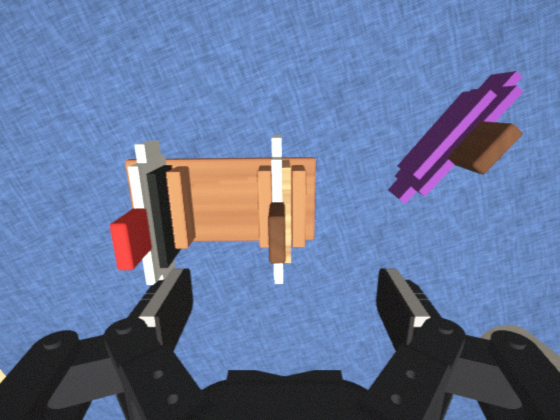

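Request:
arm_command([
  {"hand":1,"travel":[-0.018,0.05,-0.012],"rotation":[-0.012,-0.017,-0.006]},
  {"hand":1,"travel":[-0.002,0.04,-0.001],"rotation":[0,0,0]},
  {"hand":1,"travel":[0,0,0],"rotation":[0,0,0]},
])

```text
time: 3.95
eef_pos: [0.5758, 0.192, 0.0834]
tcp_rot: [0.407, -0.576, 0.578, -0.41]
contact_force: [-0.7, -0.2, -0.4]
opening: 1.0
```

```bash
python3 - <<'E'
from h import *
s=ctrl.get_state()
print(s["eef_pos"],s["dq"].round(3),s["contact_force"])
plan([.5743,.190,.082],-19.4,1,1)
E
```

```text
[0.57583862 0.19200794 0.08335204] [ 0.005 -0.007 -0.012  0.003 -0.002 -0.   ] [-0.71487503 -0.17885495 -0.4084663 ]
([0.008, 0.004, -0.003], [-0.006, 0.001, -0.004])
total rot deg 0.22736402099182512 dist 0.0028683046421211747
```

Request:
arm_command([
  {"hand":1,"travel":[0.008,0.004,-0.003],"rotation":[-0.006,0,-0.004]},
  {"hand":0,"travel":[0,0,0],"rotation":[0,0,0]},
  {"hand":0},
  {"hand":0},
  {"hand":0},
  {"hand":0},
], grip_force=80)

```text
$.steps[2]: bad value
```

Request:
arm_command([
  {"hand":1,"travel":[0.008,0.004,-0.003],"rotation":[-0.006,0,-0.004]},
  {"hand":0,"travel":[0,0,0],"rotation":[0,0,0]},
  {"hand":0,"travel":[0,0,0],"rotation":[0,0,0]},
  {"hand":0,"travel":[0,0,0],"rotation":[0,0,0]},
  {"hand":0,"travel":[0,0,0],"rotation":[0,0,0]},
  {"hand":0,"travel":[0,0,0],"rotation":[0,0,0]},
], grip_force=80)

```text
time: 4.7
eef_pos: [0.5749, 0.1901, 0.0832]
tcp_rot: [0.408, -0.577, 0.577, -0.409]
contact_force: [0.4, 0.2, 0.1]
opening: 0.001
```

```bash
python3 - <<'E'
from h import *
s,p,d,X,E=snap("wrist","w4"); print(s["opening"],s["eef_pos"])
snap("scene","s4")
q=np.load("s4.npz")["p"]; cv2.imwrite("pics/s4c.png",cv2.resize(q[100:280,300:460],None,fx=3.3,fy=3.3))
E
```

```text
0.0013933649765929912 [0.57492449 0.19014696 0.08322774]
```

View pics/w4.png

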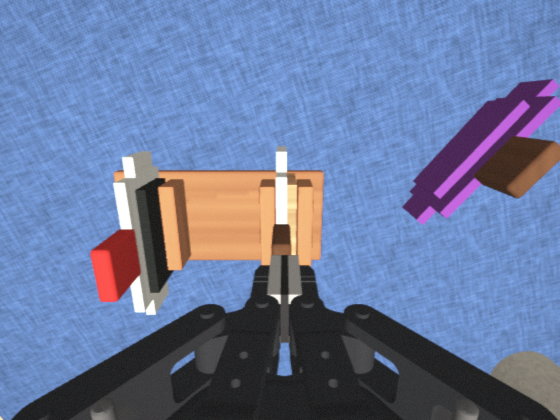

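View pics/s4c.png

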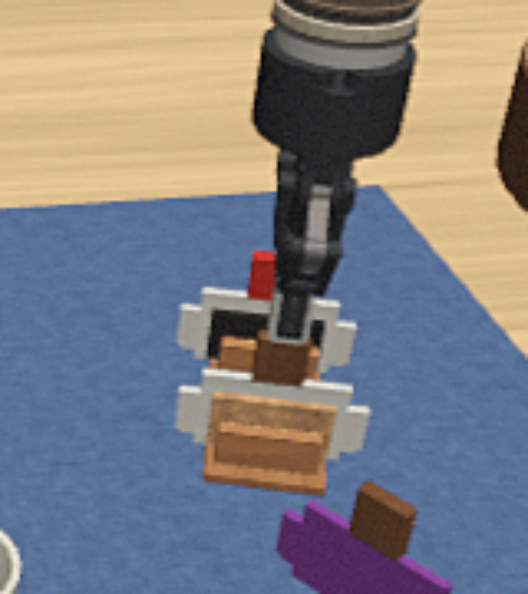

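```bash
python3 - <<'E'
from h import *
z=np.load("w4.npz");p,X,d=z["p"],z["X"],z["d"]
b=cv2.resize(p[215:345,230:340],None,fx=4.5,fy=4.5,interpolation=cv2.INTER_NEAREST);cv2.imwrite("pics/w4c.png",b)
s=ctrl.get_state();T=tool(X,s)
for r in range(216,345,6): print(r,[tuple((T[r,c]*1000).round(0).astype(int)) for c in (274,279,284,290,296)])
E
```

```text
216 [(np.int64(-10), np.int64(50), np.int64(-6)), (np.int64(-18), np.int64(26), np.int64(-2)), (np.int64(-19), np.int64(25), np.int64(0)), (np.int64(-15), np.int64(36), np.int64(4)), (np.int64(-15), np.int64(36), np.int64(8))]
222 [(np.int64(-5), np.int64(52), np.int64(-6)), (np.int64(-15), np.int64(25), np.int64(-2)), (np.int64(-15), np.int64(25), np.int64(0)), (np.int64(-11), np.int64(37), np.int64(4)), (np.int64(-11), np.int64(36), np.int64(8))]
228 [(np.int64(-14), np.int64(19), np.int64(-5)), (np.int64(-14), np.int64(17), np.int64(-2)), (np.int64(-15), np.int64(16), np.int64(0)), (np.int64(-13), np.int64(21), np.int64(4)), (np.int64(-7), np.int64(37), np.int64(8))]
234 [(np.int64(-14), np.int64(9), np.int64(-5)), (np.int64(-14), np.int64(9), np.int64(-2)), (np.int64(-14), np.int64(9), np.int64(0)), (np.int64(-13), np.int64(12), np.int64(4)), (np.int64(-2), np.int64(37), np.int64(8))]
240 [(np.int64(-14), np.int64(2), np.int64(-5)), (np.int64(-14), np.int64(1), np.int64(-2)), (np.int64(-15), np.int64(0), np.int64(0)), (np.int64(-14), np.int64(2), np.int64(3)), (np.int64(1), np.in
[... 3221 characters left out ...]
(-61), np.int64(4))]
330 [(np.int64(-12), np.int64(-64), np.int64(-3)), (np.int64(-1), np.int64(-51), np.int64(-1)), (np.int64(5), np.int64(-43), np.int64(0)), (np.int64(-2), np.int64(-51), np.int64(3)), (np.int64(-12), np.int64(-64), np.int64(4))]
336 [(np.int64(-10), np.int64(-65), np.int64(-3)), (np.int64(0), np.int64(-52), np.int64(-1)), (np.int64(8), np.int64(-43), np.int64(0)), (np.int64(0), np.int64(-52), np.int64(3)), (np.int64(-12), np.int64(-66), np.int64(4))]
342 [(np.int64(-8), np.int64(-65), np.int64(-3)), (np.int64(3), np.int64(-52), np.int64(-1)), (np.int64(10), np.int64(-44), np.int64(0)), (np.int64(3), np.int64(-52), np.int64(3)), (np.int64(-10), np.int64(-67), np.int64(4))]
```

View pics/w4c.png

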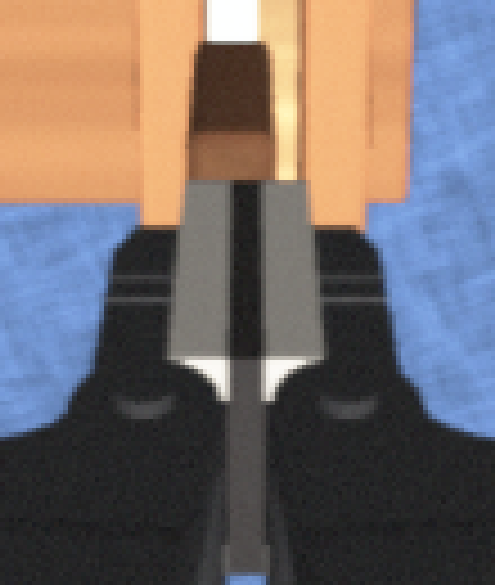

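Request:
arm_command([
  {"hand":1,"travel":[0,-0.01,0],"rotation":[0,0,0]},
  {"hand":1,"travel":[0,0,0],"rotation":[0,0,0]},
  {"hand":1,"travel":[0,0,0],"rotation":[0,0,0]},
  {"hand":1,"travel":[0,0,0],"rotation":[0,0,0]},
])

```text
time: 5.3
eef_pos: [0.5749, 0.1901, 0.0865]
tcp_rot: [0.408, -0.577, 0.577, -0.409]
contact_force: [0.4, 0.1, -0.5]
opening: 0.849
```

```bash
python3 - <<'E'
from h import *
s,p,d,X,E=snap("wrist","w5");T=tool(X,s); print(s["eef_pos"],s["opening"],s["contact_force"])
for c in (170,180,186,395,405): 
    for r in range(250,330,8): print(c,r,(T[r,c]*1000).round(0).tolist(),end=" ")
    print()
S=snap("scene","s5")[1]; cv2.imwrite("pics/s5c.png",cv2.resize(S[100:280,300:460],None,fx=3.3,fy=3.3))
E
```

```text
[0.57494387 0.19013123 0.08645785] 0.8485647829069611 [ 0.42741514  0.09829799 -0.52220195]
170 250 [17.0, 55.0, -79.0] 170 258 [23.0, 55.0, -79.0] 170 266 [29.0, 55.0, -80.0] 170 274 [38.0, 59.0, -82.0] 170 282 [-7.0, -27.0, -48.0] 170 290 [-7.0, -33.0, -46.0] 170 298 [-11.0, -46.0, -42.0] 170 306 [-11.0, -50.0, -40.0] 170 314 [-12.0, -56.0, -38.0] 170 322 [-12.0, -60.0, -37.0] 
180 250 [17.0, 55.0, -72.0] 180 258 [23.0, 55.0, -72.0] 180 266 [29.0, 55.0, -73.0] 180 274 [-7.0, -21.0, -46.0] 180 282 [-11.0, -35.0, -41.0] 180 290 [-11.0, -39.0, -40.0] 180 298 [-11.0, -45.0, -38.0] 180 306 [-10.0, -49.0, -37.0] 180 314 [-9.0, -52.0, -36.0] 180 322 [-5.0, -51.0, -37.0] 
186 250 [21.0, 64.0, -71.0] 186 258 [26.0, 61.0, -70.0] 186 266 [47.0, 87.0, -80.0] 186 274 [-11.0, -28.0, -41.0] 186 282 [-11.0, -34.0, -39.0] 186 290 [-11.0, -40.0, -38.0] 186 298 [-11.0, -45.0, -36.0] 186 306 [-9.0, -47.0, -36.0] 186 314 [-6.0, -48.0, -36.0] 186 322 [-3.0, -49.0, -36.0] 
395 250 [32.0, 86.0, 89.0] 395 258 [39.0, 87.0, 90.0] 395 266 [46.0, 86.0, 91.0] 395 274 [53.0, 86.0, 92.0] 395 282 [-7.0, -27.0, 48.0] 395 290 [-7.0, -34.0, 46.0] 395 298 [-11.0, -44.0, 42.0] 395 306 [-11.0, -50.0, 40.0] 395 314 [-9.0, -52.0, 40.0] 395 322 [-12.0, -60.0, 36.0] 
405 250 [32.0, 87.0, 98.0] 405 258 [40.0, 88.0, 99.0] 405 266 [46.0, 86.0, 99.0] 405 274 [54.0, 87.0, 100.0] 405 282 [62.0, 87.0, 101.0] 405 290 [-7.0, -33.0, 50.0] 405 298 [-7.0, -39.0, 48.0] 405 306 [-7.0, -45.0, 46.0] 405 314 [-12.0, -56.0, 41.0] 405 322 [-12.0, -60.0, 40.0]
```

View pics/w5.png

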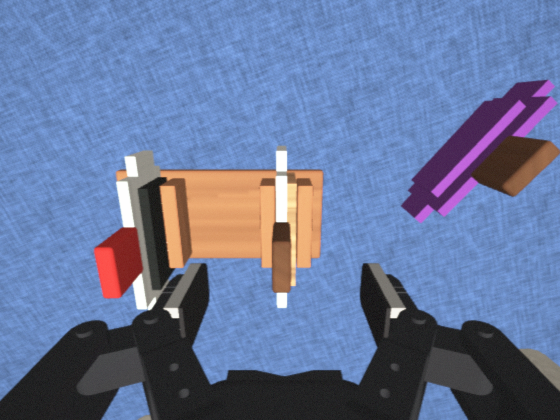

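View pics/s5c.png

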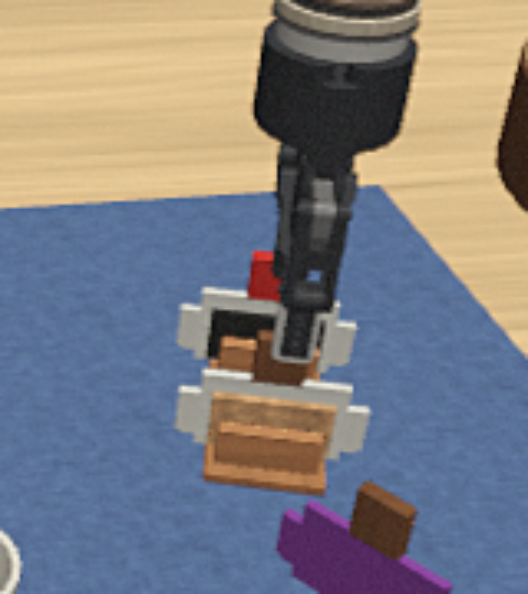

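Request:
arm_command([
  {"hand":1,"travel":[0,0.06,-0.002],"rotation":[0,0,0]},
  {"hand":1,"travel":[0,0.06,0],"rotation":[0,0,0]},
  {"hand":1,"travel":[0,0,0],"rotation":[0,0,0]},
])

```text
time: 5.78
eef_pos: [0.5733, 0.1902, 0.0467]
tcp_rot: [0.409, -0.577, 0.577, -0.409]
contact_force: [-0.5, 0.3, 1.0]
opening: 1.005
```

```bash
python3 - <<'E'
from h import *
s,p,d,X,E=snap("wrist","w6"); print(s["eef_pos"],s["opening"],s["contact_force"])
plan([.5743,.190,.050],-19.4,1,1)
E
```

```text
[0.5733427  0.19019114 0.04670068] 1.0050219211216693 [-0.54232169  0.30663845  0.99887298]
([0.001, -0.008, 0.001], [-0.002, 0.002, -0.001])
total rot deg 0.080680469044281 dist 0.002463780717609911
```

View pics/w6.png

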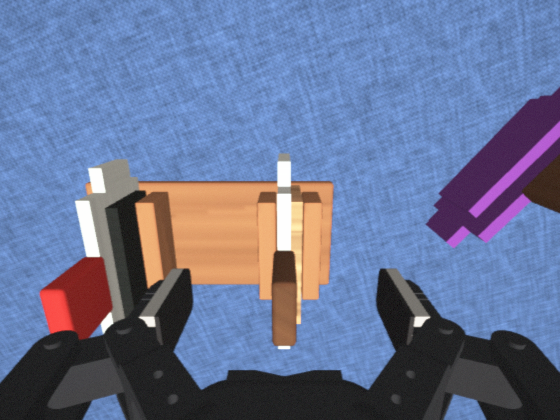

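Request:
arm_command([
  {"hand":0,"travel":[0,-0.004,0],"rotation":[0,0,0]},
  {"hand":0,"travel":[0,0,0],"rotation":[0,0,0]},
  {"hand":0,"travel":[0,0,0],"rotation":[0,0,0]},
  {"hand":0,"travel":[0,0,0],"rotation":[0,0,0]},
  {"hand":0,"travel":[0,0,0],"rotation":[0,0,0]},
], grip_force=80)

```text
time: 6.45
eef_pos: [0.575, 0.1906, 0.0505]
tcp_rot: [0.408, -0.576, 0.578, -0.41]
contact_force: [-1.1, 0.2, -0.8]
opening: 0.106
```

```bash
python3 - <<'E'
from h import *
s,p,d,X,E=snap("wrist","w7"); print(s["eef_pos"],s["opening"],s["contact_force"],s["wrist_torque"])
S=snap("scene","s7")[1]; cv2.imwrite("pics/s7c.png",np.hstack([cv2.resize(S[130:270,330:440],None,fx=3.3,fy=3.3)[:460],cv2.resize(p[140:345,200:370],(380,460))]))
E
```

```text
[0.5750044  0.19059534 0.05048422] 0.10559053033748331 [-1.0785897   0.17002705 -0.80750004] [ 0.05528612  0.09370315 -0.03941978]
```

View pics/s7c.png

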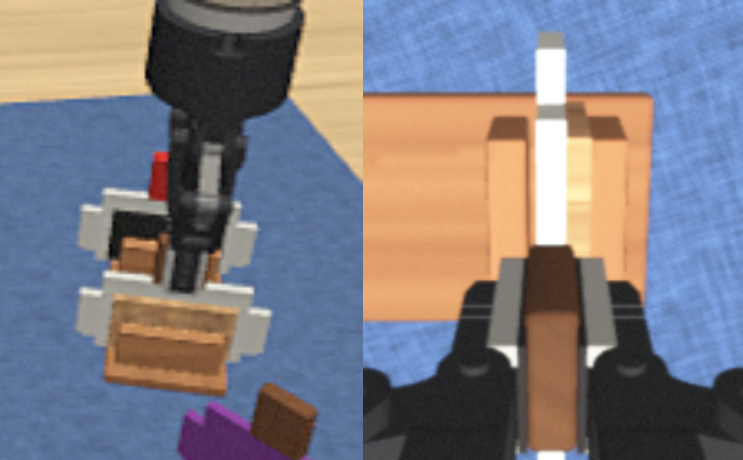

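Request:
arm_command([
  {"hand":0,"travel":[0,-0.06,0],"rotation":[0,0,0]},
  {"hand":0,"travel":[0,-0.12,0],"rotation":[0,0,0]},
  {"hand":0,"travel":[0,-0.12,0],"rotation":[0,0,0]},
  {"hand":0,"travel":[0,-0.03,0],"rotation":[0,0,0]},
])

```text
time: 7.05
eef_pos: [0.5735, 0.1901, 0.1521]
tcp_rot: [0.409, -0.577, 0.577, -0.409]
contact_force: [0.2, 0.1, -2.2]
opening: 0.103
```

```bash
python3 - <<'E'
from h import *
s,p,d,X,E=snap("wrist","w8"); print(s["eef_pos"],s["opening"],s["contact_force"],s["wrist_torque"])
plan([.477,-.192,.15],18.8,9,7)
E
```

```text
[0.57354642 0.1900988  0.15213586] 0.1029683606213159 [ 0.21092673  0.13790087 -2.18331268] [0.02499542 0.02236454 0.00295175]
([0.145, 0.001, 0.013], [-0.0, -0.182, 0.0])
([0.146, 0.001, -0.001], [-0.0, -0.182, 0.0])
([0.145, 0.001, -0.014], [-0.0, -0.182, 0.0])
([0.143, 0.001, -0.028], [-0.0, -0.182, 0.0])
([0.14, 0.001, -0.042], [-0.0, -0.182, 0.0])
([0.135, 0.001, -0.055], [-0.0, -0.182, 0.0])
([0.129, 0.001, -0.067], [-0.0, -0.182, 0.0])
([0.122, 0.001, -0.079], [-0.0, -0.0, 0.0])
([0.122, 0.001, -0.079], [-0.0, -0.0, 0.0])
total rot deg 38.14449547018474 dist 0.39405215211091144
```

View pics/w8.png

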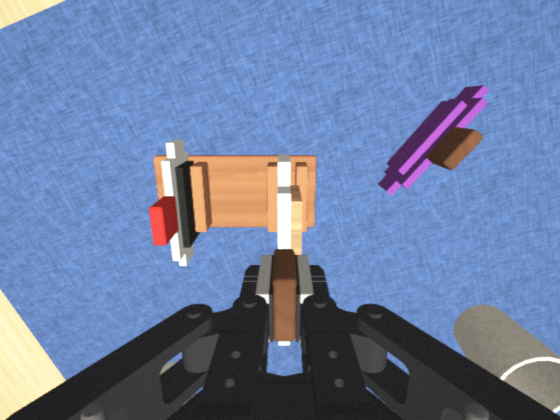

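Request:
arm_command([
  {"hand":0,"travel":[0.145,0.001,0.013],"rotation":[0,-0.182,0]},
  {"hand":0,"travel":[0.146,0.001,-0.001],"rotation":[0,-0.182,0]},
  {"hand":0,"travel":[0.145,0.001,-0.014],"rotation":[0,-0.182,0]},
  {"hand":0,"travel":[0.143,0.001,-0.028],"rotation":[0,-0.182,0]},
  {"hand":0,"travel":[0.14,0.001,-0.042],"rotation":[0,-0.182,0]},
  {"hand":0,"travel":[0.135,0.001,-0.055],"rotation":[0,-0.182,0]},
  {"hand":0,"travel":[0.129,0.001,-0.067],"rotation":[0,-0.182,0]},
  {"hand":0,"travel":[0.122,0.001,-0.079],"rotation":[0,0,0]},
  {"hand":0,"travel":[0.12,0,-0.07],"rotation":[0,0,0]},
  {"hand":0,"travel":[0,0,0],"rotation":[0,0,0]},
  {"hand":0,"travel":[0,0,0],"rotation":[0,0,0]},
])

```text
time: 8.48
eef_pos: [0.4726, -0.1992, 0.134]
tcp_rot: [0.582, -0.412, 0.397, -0.578]
contact_force: [0.3, 0.6, -2.7]
opening: 0.105
```

```bash
python3 - <<'E'
from h import *
s,p,d,X,E=snap("wrist","w9"); np.save("w9s.npy",s,allow_pickle=True); print(s["eef_pos"],s["dq"].round(3),s["opening"],s["contact_force"],s["wrist_torque"])
print(R.from_quat(s["tcp_rot"]).as_matrix().round(4))
for m in ctrl.masks_of("wrist","bracket")[:3]:
    r=m["region"]&(d>0); P=X[r]
    print(round(m["score"],2),np.round(m["at"]),r.sum(),P.mean(0).round(3),rect(P))
E
```

```text
[ 0.47259692 -0.19923925  0.13399972] [-0.014  0.01   0.004 -0.005 -0.008 -0.002] 0.10509769060878914 [ 0.34086598  0.56810943 -2.67599506] [ 0.03108219 -0.01926042 -0.01410405]
[[ 0.3461 -0.0213  0.938 ]
 [-0.9381  0.007   0.3463]
 [-0.014  -0.9997 -0.0176]]
0.96 [366. 188.] 10864 [ 0.538 -0.164  0.024] (array([ 0.54978546, -0.17719897]), [65.99647521972656, 174.66989135742188], np.float32(-70.98197))
0.8 [153. 144.] 14306 [ 0.358 -0.193  0.021] (array([ 0.34828906, -0.20874911]), [77.41427612304688, 173.9599609375], np.float32(-87.40967))
```

View pics/w9.png

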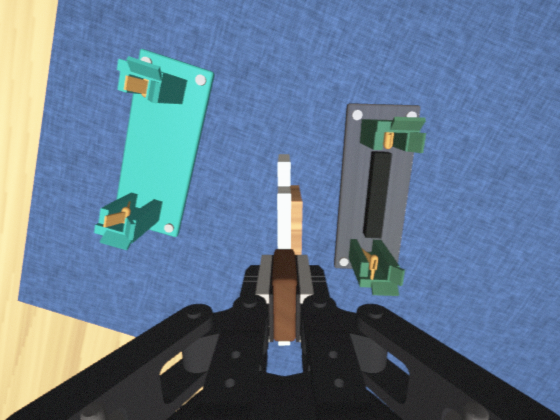

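```bash
python3 - <<'E'
from h import *
z=np.load("w9.npz");p,X,d,E=z["p"],z["X"],z["d"],z["E"]
hsv=cv2.cvtColor(p,cv2.COLOR_BGR2HSV)
sub=np.zeros(d.shape,bool);sub[95:300,330:430]=True
# bar
m=sub&(hsv[...,2]<38)&(hsv[...,1]<90); n,l,st,c=cv2.connectedComponentsWithStats(m.astype(np.uint8)); i=1+np.argmax(st[1:,4]); P=X[l==i]
print("dark",st[i],P.mean(0),np.percentile(P[:,2],[5,50,95]))
P2=P[abs(P[:,2]-np.median(P[:,2]))<.003];print("bar rect",rect(P2))
# rivets
m=sub&(hsv[...,2]>170)&(hsv[...,1]<60); n,l,st,c=cv2.connectedComponentsWithStats(m.astype(np.uint8))
for i in range(1,n):
    if st[i,4]>8: print("riv",c[i].round(1),st[i,4],X[l==i].mean(0).round(4))
# base
m=sub&(abs(X[...,2]-.008)<.003); P=X[m]
print("base",m.sum(),rect(P))
# green tops
for lo,hi in [(.055,.064),(.064,.075),(.038,.05)]:
    m=sub&(X[...,2]>lo)&(X[...,2]<hi); 
    n,l,st,c=cv2.connectedComponentsWithStats(m.astype(np.uint8))
    for i in range(1,n):
        if st[i,4]>15: Q=X[l==i];print(lo,hi,st[i],Q.mean(0).round(4),rect(Q))
b=cv2.resize(p[95:300,330:435],None,fx=2.9*1.2,fy=2.9,interpolation=cv2.INTER_CUBIC)
b=cv2.resize(p[97:157,345:435],None,fx=6,fy=6,interpolation=cv2.INTER_CUBIC);b2=cv2.resize(p[235:300,330:420],None,fx=6,fy=6,interpolation=cv2.INTER_CUBIC)[:230]
cv2.imwrite("pics/w9c.png",np.vstack([b,b2]))
E
```

```text
dark [364 152  17  84 246] [ 0.53591991 -0.16565868  0.01488214] [0.01024171 0.01514704 0.01942022]
bar rect (array([ 0.53672656, -0.16796466]), [5.775117874145508, 73.27836608886719], np.float32(-75.52062))
riv [357.  114.6] 87 [ 0.5006 -0.1112  0.0138]
riv [411.6 114.2] 52 [ 0.5411 -0.0959  0.0148]
riv [343.4 261.8] 54 [ 0.5435 -0.2362  0.0107]
base 6756 (array([ 0.54337354, -0.16627586]), [60.363189697265625, 149.63357543945312], np.float32(-71.276596))
0.055 0.064 [374 119  50  33 789] [ 0.5224 -0.1158  0.0598] (array([ 0.52294476, -0.11634956]), [20.779794692993164, 29.546356201171875], np.float32(18.409786))
0.055 0.064 [387 134   5  14  43] [ 0.5183 -0.1216  0.0614] (array([ 0.51903937, -0.12166478]), [4.489123344421387, 8.438956260681152], np.float32(-70.643875))
0.055 0.064 [359 262  41  28 712] [ 0.5572 -0.2186  0.0596] (array([ 0.55734015, -0.21797787]), [20.31458854675293, 29.276607513427734], np.float32(19.830383))
0.064 0.075 [393 117  33  10 248] [ 0.5235 -0.1058  0.0661] (array([ 0.52367462, -0.10645368]), [5.759644508361816, 20.4604434967041], np.float32(20.276823))

[... 575 characters left out ...]
[4.4379754066467285, 19.805261611938477], np.float32(-84.06131))
0.038 0.05 [383 132  11  17 101] [ 0.5226 -0.121   0.0446] (array([ 0.52342822, -0.12113994]), [6.207643508911133, 11.597526550292969], np.float32(-68.82576))
0.038 0.05 [396 133   7  17  84] [ 0.5307 -0.119   0.044 ] (array([ 0.53073108, -0.11888571]), [1.1633949279785156, 11.395853042602539], np.float32(-72.65013))
0.038 0.05 [355 253  12  25 119] [ 0.5437 -0.2183  0.0442] (array([ 0.54628815, -0.22123897]), [6.132765769958496, 20.072481155395508], np.float32(-72.53442))
0.038 0.05 [368 253  28  21 286] [ 0.5595 -0.2126  0.0446] (array([ 0.56035803, -0.21324248]), [14.10948657989502, 20.31652069091797], np.float32(17.392138))
```

View pics/w9c.png

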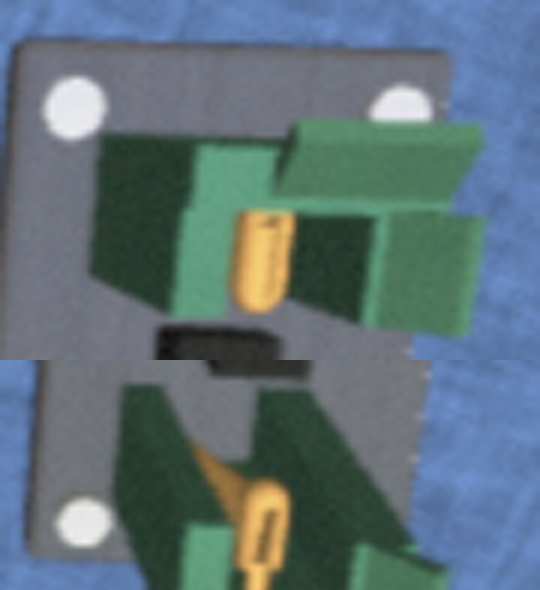

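```bash
python3 - <<'E'
from h import *
z=np.load("w9.npz");p,X,d,E=z["p"],z["X"],z["d"],z["E"]
s=np.load("w9s.npy",allow_pickle=True).item(); T=tool(X,s)
# pad region
sub=np.zeros(d.shape,bool);sub[150:350,262:310]=True
def show(n,m):
    Q=T[m]; print(n,m.sum(),Q.min(0).round(4),Q.max(0).round(4),Q.mean(0).round(4))
y=T[...,1]
hsv=cv2.cvtColor(p,cv2.COLOR_BGR2HSV)
white=sub&(hsv[...,1]<40)&(hsv[...,2]>180)
n,l,st,c=cv2.connectedComponentsWithStats(white.astype(np.uint8))
for i in range(1,n):
    if st[i,4]>8: show(str(st[i]),l==i)
brown=np.zeros_like(sub);brown[278:340,272:298]=True
show("tabtop",brown&(y<-.02)&(y>-.045)); 
for r in (165,180,190,200,215,230,245,252,258,265,290,320,338,344): print(r,[ (T[r,c]*1000).round(1).tolist() for c in (279,284,289,296)])
E
```

```text
[278 162  13  25 304] 304 [-0.0791 -0.1478 -0.0028] [-0.0404  0.0088  0.0032] [-0.047   0.0051  0.0001]
[277 193  14  56 743] 743 [-0.0791 -0.1478 -0.0062] [0.0137 0.1359 0.0031] [-0.0267 -0.0044  0.0001]
[262 294   7   9  40] 40 [-0.0112 -0.0477 -0.0082] [-0.0066 -0.0411 -0.0058] [-0.0094 -0.0424 -0.0067]
[300 294   9   9  43] 43 [-0.0113 -0.0442  0.0063] [-0.007  -0.041   0.0094] [-0.0094 -0.0424  0.0074]
[278 341  12   5  52] 52 [ 0.0401 -0.0085 -0.006 ] [0.166  0.1329 0.0029] [ 0.0606  0.014  -0.0004]
tabtop 1606 [-0.0142 -0.0437 -0.0048] [ 0.0153 -0.03    0.0056] [-0.0008 -0.0378  0.0004]
165 [[-51.0, 6.5, -2.2], [-50.9, 7.1, 0.2], [-51.1, 6.2, 2.6], [-27.6, 135.6, 11.0]]
180 [[-43.4, 7.2, -2.3], [-43.4, 7.3, 0.2], [-43.5, 6.8, 2.7], [-14.3, 133.8, 11.1]]
190 [[-40.8, -2.3, -2.1], [-40.8, -2.3, 0.2], [-40.6, -1.2, 2.6], [-33.8, 24.5, 6.9]]
200 [[-37.3, -6.9, -2.1], [-37.5, -7.4, 0.2], [-37.0, -6.0, 2.5], [-33.7, 5.2, 6.2]]
215 [[-30.5, -8.3, -2.1], [-30.1, -7.1, 0.2], [-30.1, -7.2, 2.5], [-26.2, 4.2, 6.3]]
230 [[-22.5, -6.9, -2.1], [-22.9, -7.8, 0.2], [-22.8, -7.7, 2.6], [-18.2, 3.8, 6.3]]
245 [[-14.7, -6.8, -2.2], [-14.9, -7.1, 0.2], [-15.0, -7.4, 2.6], [-10.2, 3.0, 6.4]]
252 [[-13.8, -12.5, -2.1], [-13.8, -12.5, 0.2], [-13.5, -12.0, 2.6], [-6.0, 3.6, 6.5]]
258 [[-13.6, -18.2, -2.0], [-14.0, -19.1, 0.2], [-13.9, -18.8, 2.4], [-10.6, -12.4, 5.8]]
265 [[-13.6, -24.9, -1.9], [-13.9, -25.4, 0.2], [-14.1, -25.7, 2.3], [-11.4, -20.8, 5.5]]
290 [[-9.3, -37.5, -1.8], [-9.7, -38.1, 0.2], [-9.2, -37.3, 2.2], [-10.4, -39.3, 4.9]]
320 [[5.2, -36.8, -1.8], [4.5, -37.9, 0.2], [5.5, -36.4, 2.3], [0.7, -42.8, 4.9]]
338 [[14.4, -36.6, -1.9], [13.3, -37.9, 0.2], [13.4, -37.8, 2.3], [9.4, -42.5, 5.0]]
344 [[42.1, -8.3, -2.4], [43.0, -7.3, 0.3], [42.0, -8.3, 2.9], [163.2, 131.2, 13.2]]
```

```bash
python3 - <<'E'
from h import *
plan([.5432,-.1658,.130],18.72,2,1)
E
```

```text
([-0.011, 0.005, 0.129], [0.033, 0.054, -0.025])
([-0.015, 0.007, 0.128], [0.0, 0.0, -0.0])
total rot deg 2.042540485696474 dist 0.07770165804456619
```

Request:
arm_command([
  {"hand":0,"travel":[-0.011,0.005,0.129],"rotation":[0.033,0.054,-0.025]},
  {"hand":0,"travel":[-0.015,0.007,0.11],"rotation":[0,0,0]},
  {"hand":0,"travel":[0,0,0],"rotation":[0,0,0]},
  {"hand":0,"travel":[0,0,0],"rotation":[0,0,0]},
])

```text
time: 9.07
eef_pos: [0.5392, -0.1624, 0.1291]
tcp_rot: [0.576, -0.411, 0.41, -0.575]
contact_force: [-0.8, -0.2, -2.3]
opening: 0.104
```

```bash
python3 - <<'E'
from h import *
s=ctrl.get_state(); print(s["eef_pos"],s["dq"].round(3),s["contact_force"],s["wrist_torque"])
plan([.5432,-.1658,.125],18.72,1,1)
E
```

```text
[ 0.53924583 -0.16237027  0.12911671] [ 0.018  0.005 -0.006  0.004 -0.003  0.002] [-0.76382543 -0.20292936 -2.31386538] [-0.00151634  0.02156622 -0.04048382]
([0.015, 0.014, 0.009], [0.002, 0.009, -0.002])
total rot deg 0.28503187745274 dist 0.006659266430184143
```

Request:
arm_command([
  {"hand":0,"travel":[0.015,0.01,0.009],"rotation":[0.002,0.009,-0.002]},
  {"hand":0,"travel":[0,0,0],"rotation":[0,0,0]},
])

```text
time: 9.32
eef_pos: [0.5425, -0.1659, 0.1258]
tcp_rot: [0.575, -0.412, 0.412, -0.574]
contact_force: [1.3, -0.6, -3.2]
opening: 0.107
```

```bash
python3 - <<'E'
from h import *
s,p,d,X,E=snap("wrist","w10"); print(s["eef_pos"],s["dq"].round(3),s["contact_force"],s["wrist_torque"])
plan([.5432,-.1658,.125],18.72,1,1)
sub=np.zeros(d.shape,bool);sub[90:345,200:360]=True
m=sub&(abs(X[...,2]-.008)<.0025); print("base",m.sum(),rect(X[m]))
for lo,hi in [(.055,.064),(.064,.07)]:
    m=sub&(X[...,2]>lo)&(X[...,2]<hi); 
    n,l,st,c=cv2.connectedComponentsWithStats(m.astype(np.uint8))
    for i in range(1,n):
        if st[i,4]>15: Q=X[l==i];print(lo,hi,st[i],Q.mean(0).round(4),rect(Q))
cv2.imwrite("pics/w10c.png",cv2.resize(p[90:345,180:380],None,fx=3,fy=2.3,interpolation=cv2.INTER_CUBIC))
E
```

```text
[ 0.54246941 -0.16591593  0.12579358] [-0.001 -0.012  0.008 -0.002  0.006 -0.002] [ 1.28372082 -0.58626411 -3.23053698] [ 0.03908266 -0.0027925  -0.06101381]
([0.001, 0.003, 0.003], [0.001, -0.001, 0.0])
total rot deg 0.04877006094148357 dist 0.0012156263893331723
base 6393 (array([ 0.54137665, -0.15999716]), [60.02104949951172, 136.0260467529297], np.float32(-71.25668))
0.055 0.064 [258 132  45  31 656] [ 0.5215 -0.1159  0.0598] (array([ 0.52331073, -0.11724609]), [19.131784439086914, 28.893239974975586], np.float32(17.898468))
0.055 0.064 [269 144   8  16  97] [ 0.5194 -0.1217  0.06  ] (array([ 0.51962061, -0.12161775]), [4.479991912841797, 9.037829399108887], np.float32(-71.88842))
0.064 0.07 [271 128  32  10 244] [ 0.5241 -0.1059  0.0662] (array([ 0.5242771 , -0.10654689]), [5.770417213439941, 19.760650634765625], np.float32(18.264345))
0.064 0.07 [296 143  10  21 172] [ 0.5374 -0.1155  0.066 ] (array([ 0.53722803, -0.11576174]), [5.843473434448242, 13.135549545288086], np.float32(-73.34269))
```

View pics/w10c.png

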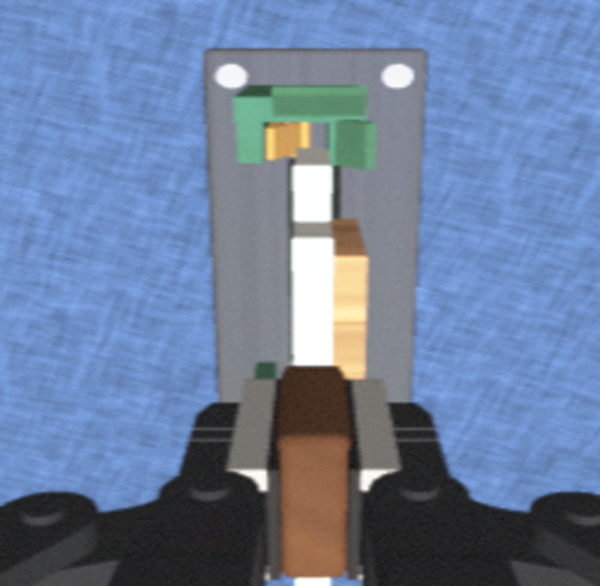

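Request:
arm_command([
  {"hand":0,"travel":[0.001,0.035,0.003],"rotation":[0,0,0]},
  {"hand":0,"travel":[0,0.03,0],"rotation":[0,0,0]},
  {"hand":0,"travel":[0,0,0],"rotation":[0,0,0]},
])

```text
time: 9.75
eef_pos: [0.5426, -0.1664, 0.1046]
tcp_rot: [0.575, -0.413, 0.412, -0.574]
contact_force: [0.4, -0.2, -2.1]
opening: 0.1
```

```bash
cat > st.py <<'E'
from h import *
s=ctrl.get_state(); f=s["contact_force"]; e=s["eef_pos"]
print("t",s["time"],"eef",e.round(4),"foot",round(e[2]-.043,4),"F",f.round(2),"M",s["wrist_torque"].round(3),"op",round(s["opening"],3),"dq",abs(s["dq"]).max().round(3))
B=np.array([.5434,-.1663]);a=np.radians(18.72);q=e[:2]-B
print("bracket x,y mm",((q@[np.cos(a),np.sin(a)])*1000).round(2),((q@[-np.sin(a),np.cos(a)])*1000).round(2))
plan([.5432,-.1658,e[2]],18.72,1,1)
E
python3 st.py
```

```text
t 9.75 eef [ 0.5426 -0.1664  0.1046] foot 0.0616 F [ 0.41 -0.21 -2.09] M [-0.005  0.041 -0.052] op 0.1 dq 0.005
bracket x,y mm -0.81 0.21
([-0.001, -0.0, 0.003], [0.003, -0.003, -0.001])
total rot deg 0.1381066307801189 dist 0.0008448499971536056
```

Request:
arm_command([
  {"hand":0,"travel":[-0.001,0.012,0.003],"rotation":[0.003,-0.003,0]},
  {"hand":0,"travel":[0,0.01,0],"rotation":[0,0,0]},
])

```text
time: 10.0
eef_pos: [0.5435, -0.1659, 0.0978]
tcp_rot: [-0.574, 0.412, -0.412, 0.575]
contact_force: [-0.0, -0.1, -2.3]
opening: 0.103
```

```bash
python3 st.py
```

```text
t 10.0 eef [ 0.5435 -0.1659  0.0978] foot 0.0548 F [-0.   -0.12 -2.27] M [0.021 0.007 0.009] op 0.103 dq 0.051
bracket x,y mm 0.26 0.37
([-0.001, -0.0, -0.001], [-0.001, -0.0, -0.001])
total rot deg 0.03586903057942675 dist 0.0003371561715888444
```

Ears at the mouth (60 mm), no contact yet. Continue.

Request:
arm_command([
  {"hand":0,"travel":[0,0.01,-0.001],"rotation":[0,0,0]},
  {"hand":0,"travel":[0,0.01,0],"rotation":[0,0,0]},
])

```text
time: 10.25
eef_pos: [0.5432, -0.166, 0.0916]
tcp_rot: [-0.575, 0.412, -0.412, 0.575]
contact_force: [-0.6, -0.6, -2.0]
opening: 0.104
```

```bash
python3 st.py
```

```text
t 10.25 eef [ 0.5432 -0.166   0.0916] foot 0.0486 F [-0.61 -0.64 -1.97] M [-0.044  0.166 -0.069] op 0.104 dq 0.047
bracket x,y mm -0.06 0.3
([-0.001, 0.0, 0.0], [-0.0, 0.0, -0.0])
total rot deg 0.014665794131619213 dist 0.0002357353496780878
```

Request:
arm_command([
  {"hand":0,"travel":[0,0.01,0],"rotation":[0,0,0]},
  {"hand":0,"travel":[0,0.01,0],"rotation":[0,0,0]},
])

```text
time: 10.5
eef_pos: [0.5432, -0.1661, 0.0854]
tcp_rot: [-0.575, 0.412, -0.412, 0.575]
contact_force: [0.4, 0.5, -1.8]
opening: 0.101
```

```bash
python3 st.py
```

```text
t 10.5 eef [ 0.5432 -0.1661  0.0854] foot 0.0424 F [ 0.41  0.47 -1.76] M [ 0.02   0.108 -0.022] op 0.101 dq 0.048
bracket x,y mm -0.11 0.23
([-0.001, -0.0, 0.0], [-0.0, 0.0, 0.0])
total rot deg 0.008708396829704711 dist 0.0003219777700805387
```

Request:
arm_command([
  {"hand":0,"travel":[0,0.01,0],"rotation":[0,0,0]},
  {"hand":0,"travel":[0,0.01,0],"rotation":[0,0,0]},
])

```text
time: 10.75
eef_pos: [0.5433, -0.1663, 0.0794]
tcp_rot: [0.575, -0.412, 0.412, -0.575]
contact_force: [-1.4, 0.9, 1.7]
opening: 0.105
```

```bash
python3 st.py
```

```text
t 10.75 eef [ 0.5433 -0.1663  0.0794] foot 0.0364 F [-1.35  0.87  1.69] M [-0.083  0.321 -0.048] op 0.105 dq 0.038
bracket x,y mm -0.1 0.07
([-0.002, -0.0, 0.0], [0.0, 0.0, 0.0])
total rot deg 0.0113080280329298 dist 0.0004749264800148378
```

Request:
arm_command([
  {"hand":0,"travel":[0,0.008,0],"rotation":[0,0,0]},
  {"hand":0,"travel":[0,0.006,0],"rotation":[0,0,0]},
])

```text
time: 11.0
eef_pos: [0.5435, -0.1666, 0.078]
tcp_rot: [0.575, -0.412, 0.411, -0.574]
contact_force: [-4.6, 1.2, 9.6]
opening: 0.104
```

```bash
python3 st.py
```

```text
t 11.0 eef [ 0.5435 -0.1666  0.078 ] foot 0.035 F [-4.63  1.24  9.65] M [ 0.35   0.939 -0.068] op 0.104 dq 0.009
bracket x,y mm -0.0 -0.32
([-0.003, 0.0, -0.0], [0.003, 0.0, -0.001])
total rot deg 0.09964857430182827 dist 0.0008538802539826645
```

```bash
python3 - <<'E'
from h import *
z=np.load("w9.npz");p,X,d=z["p"],z["X"],z["d"]
for r in range(150,240,10):
    print(r,[ (int(p[r,c].mean()),round(float(X[r,c,2])*1000,1)) for c in range(364,392,3)])
E
python3 -c "
import cv2,numpy as np
p=cv2.imread('pics/w9.png');cv2.imwrite('pics/bar.png',cv2.resize(p[140:250,335:425],None,fx=5,fy=5,interpolation=cv2.INTER_CUBIC))"
```

```text
150 [(123, 7.3), (120, 8.9), (118, 7.2), (114, 7.9), (112, 6.8), (115, 8.7), (117, 7.0), (115, 6.8), (116, 7.4), (117, 8.3)]
160 [(117, 7.4), (120, 8.9), (64, 7.1), (28, 17.3), (52, 21.0), (52, 20.8), (49, 20.6), (47, 22.1), (50, 20.0), (91, 21.3)]
170 [(118, 7.7), (119, 8.2), (30, 10.3), (41, 20.9), (48, 20.0), (52, 20.4), (53, 21.1), (51, 21.4), (50, 21.0), (120, 8.3)]
180 [(119, 8.1), (101, 7.9), (23, 15.5), (48, 20.6), (51, 20.3), (46, 21.3), (49, 20.3), (47, 20.4), (75, 20.7), (122, 7.5)]
190 [(121, 8.1), (52, 9.0), (32, 17.5), (50, 21.5), (48, 20.8), (50, 20.5), (52, 20.3), (50, 21.5), (119, 7.3), (122, 7.9)]
200 [(119, 7.9), (18, 13.8), (49, 20.7), (50, 19.9), (44, 21.2), (47, 20.7), (45, 21.5), (61, 21.0), (122, 7.6), (121, 7.5)]
210 [(100, 7.7), (24, 16.4), (48, 20.5), (46, 20.6), (50, 20.6), (48, 20.7), (46, 20.9), (101, 7.0), (120, 8.8), (116, 7.4)]
220 [(48, 10.7), (37, 18.4), (46, 20.4), (46, 18.8), (48, 20.7), (51, 19.5), (51, 20.1), (120, 7.4), (119, 7.4), (121, 10.2)]
230 [(17, 12.1), (47, 20.4), (47, 19.3), (48, 20.8), (50, 22.0), (51, 20.1), (87, 20.6), (123, 8.2), (119, 8.6), (120, 7.2)]
```

View pics/bar.png

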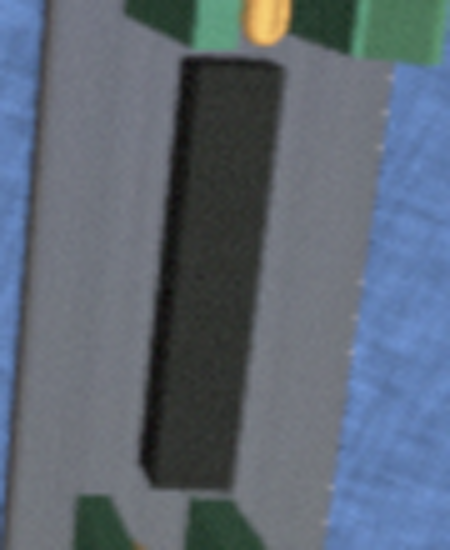

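Request:
arm_command([
  {"hand":0,"travel":[-0.002,0.007,-0.001],"rotation":[0,0,0]},
])

```text
time: 11.12
eef_pos: [0.5435, -0.1666, 0.078]
tcp_rot: [0.575, -0.412, 0.412, -0.574]
contact_force: [-3.9, 0.2, 8.6]
opening: 0.103
```

```bash
python3 st.py
```

```text
t 11.125 eef [ 0.5435 -0.1666  0.078 ] foot 0.035 F [-3.92  0.2   8.62] M [ 0.14   0.84  -0.086] op 0.103 dq 0.006
bracket x,y mm 0.03 -0.33
([-0.003, -0.0, -0.0], [0.003, 0.001, 0.001])
total rot deg 0.10289636643166684 dist 0.0008709474137520235
```

Request:
arm_command([
  {"hand":0,"travel":[-0.002,0.008,-0.004],"rotation":[0,0,0]},
])

```text
time: 11.25
eef_pos: [0.5434, -0.1667, 0.078]
tcp_rot: [0.575, -0.412, 0.413, -0.574]
contact_force: [-1.0, 1.6, 7.6]
opening: 0.1
```

```bash
python3 st.py; python3 - <<'E'
from h import *
s,p,d,X,E=snap("wrist","w11")
cv2.imwrite("pics/w11c.png",cv2.resize(p[90:345,180:380],None,fx=3,fy=2.3,interpolation=cv2.INTER_CUBIC))
S=snap("scene","s11")[1]; cv2.imwrite("pics/s11c.png",cv2.resize(S[120:280,130:260],None,fx=4,fy=3.7,interpolation=cv2.INTER_CUBIC))
E
```

```text
t 11.25 eef [ 0.5434 -0.1667  0.078 ] foot 0.035 F [-0.96  1.63  7.58] M [ 0.435  0.359 -0.003] op 0.1 dq 0.023
bracket x,y mm -0.11 -0.39
([-0.003, -0.0, 0.0], [-0.001, -0.0, 0.003])
total rot deg 0.08169122489056041 dist 0.0009304260087184741
```

View pics/w11c.png

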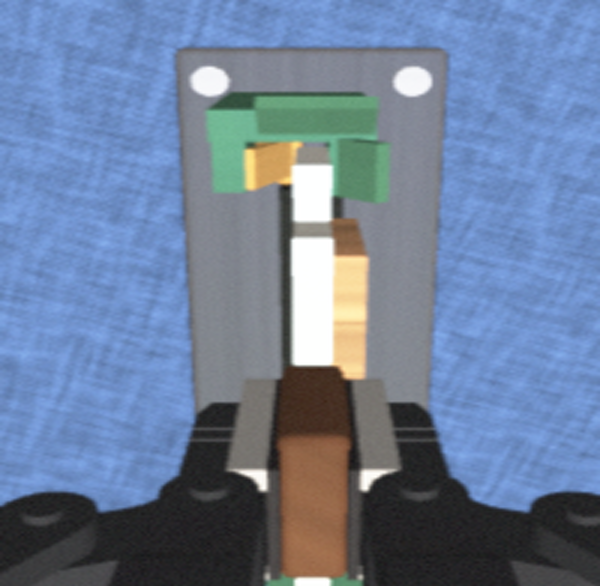

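View pics/s11c.png

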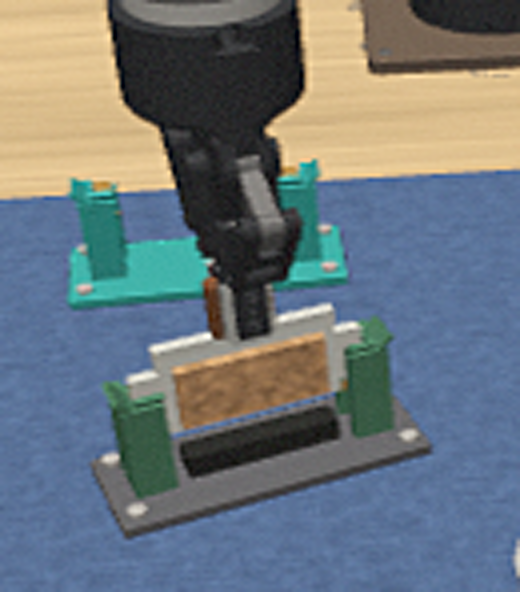

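Request:
arm_command([
  {"hand":0,"travel":[-0.002,0.012,-0.001],"rotation":[0,0,0]},
])

```text
time: 11.48
eef_pos: [0.5435, -0.1669, 0.0764]
tcp_rot: [0.575, -0.411, 0.413, -0.574]
contact_force: [-4.5, -0.0, 5.8]
opening: 0.101
```

```bash
python3 st.py
```

```text
t 11.475 eef [ 0.5435 -0.1669  0.0764] foot 0.0334 F [-4.46 -0.02  5.83] M [-0.141  0.885 -0.072] op 0.101 dq 0.04
bracket x,y mm -0.05 -0.61
([-0.004, -0.0, 0.0], [-0.001, 0.001, 0.006])
total rot deg 0.1770860859158905 dist 0.0011440517456914197
```

Request:
arm_command([
  {"hand":0,"travel":[-0.003,0.01,-0.003],"rotation":[0,0,0.006]},
])

```text
time: 11.6
eef_pos: [0.5434, -0.1669, 0.0749]
tcp_rot: [-0.574, 0.411, -0.413, 0.575]
contact_force: [-1.5, 0.3, 3.3]
opening: 0.104
```

```bash
python3 st.py
```

```text
t 11.6 eef [ 0.5434 -0.1669  0.0749] foot 0.0319 F [-1.51  0.25  3.3 ] M [-0.035  0.102 -0.001] op 0.104 dq 0.027
bracket x,y mm -0.18 -0.59
([-0.004, -0.0, 0.0], [-0.005, 0.001, 0.004])
total rot deg 0.18533899119392466 dist 0.0011360008998796765
```

Request:
arm_command([
  {"hand":0,"travel":[-0.003,0.01,-0.001],"rotation":[-0.004,0,0.004]},
  {"hand":0,"travel":[-0.001,0.01,-0.001],"rotation":[0,0,0]},
])

```text
time: 11.85
eef_pos: [0.5434, -0.1668, 0.07]
tcp_rot: [-0.575, 0.411, -0.413, 0.575]
contact_force: [-2.0, -0.5, 3.8]
opening: 0.102
```

```bash
python3 st.py
```

```text
t 11.85 eef [ 0.5434 -0.1668  0.07  ] foot 0.027 F [-1.97 -0.53  3.84] M [-0.023  0.222 -0.08 ] op 0.102 dq 0.053
bracket x,y mm -0.16 -0.52
([-0.004, -0.0, 0.0], [-0.004, 0.001, 0.004])
total rot deg 0.17562431955407945 dist 0.0010680017051072827
```

Request:
arm_command([
  {"hand":0,"travel":[-0.002,0.009,-0.001],"rotation":[-0.003,0,0.003]},
])

```text
time: 11.98
eef_pos: [0.5433, -0.1666, 0.0672]
tcp_rot: [-0.575, 0.411, -0.413, 0.575]
contact_force: [-0.8, -1.1, 2.6]
opening: 0.105
```

```bash
python3 st.py|head -2
```

```text
t 11.975 eef [ 0.5433 -0.1666  0.0672] foot 0.0242 F [-0.82 -1.11  2.63] M [-0.209  0.079 -0.004] op 0.105 dq 0.034
bracket x,y mm -0.2 -0.2
```

Request:
arm_command([
  {"hand":0,"travel":[-0.001,0.008,-0.001],"rotation":[0,0,0]},
])

```text
time: 12.1
eef_pos: [0.5432, -0.1664, 0.0646]
tcp_rot: [-0.574, 0.411, -0.413, 0.575]
contact_force: [-0.3, -0.6, 2.0]
opening: 0.107
```

```bash
python3 st.py
```

```text
t 12.1 eef [ 0.5432 -0.1664  0.0646] foot 0.0216 F [-0.32 -0.58  2.03] M [-0.028  0.009  0.003] op 0.107 dq 0.049
bracket x,y mm -0.21 -0.03
([-0.002, -0.0, 0.001], [-0.004, 0.0, 0.003])
total rot deg 0.14964671771724347 dist 0.000592715542370108
```

Request:
arm_command([
  {"hand":0,"travel":[0,0.005,0],"rotation":[-0.003,0,0.003]},
])

```text
time: 12.22
eef_pos: [0.5432, -0.1663, 0.063]
tcp_rot: [-0.575, 0.412, -0.412, 0.575]
contact_force: [-2.9, 0.3, 8.5]
opening: 0.102
```

```bash
python3 st.py|head -2
```

```text
t 12.225 eef [ 0.5432 -0.1663  0.063 ] foot 0.02 F [-2.88  0.26  8.46] M [ 0.014  0.41  -0.056] op 0.102 dq 0.022
bracket x,y mm -0.15 0.04
```

Request:
arm_command([
  {"hand":0,"travel":[0,0.005,0],"rotation":[0,0,0]},
])

```text
time: 12.35
eef_pos: [0.5433, -0.1664, 0.0628]
tcp_rot: [0.575, -0.412, 0.412, -0.575]
contact_force: [-5.8, 1.2, 15.0]
opening: 0.106
```

```bash
python3 st.py
```

```text
t 12.35 eef [ 0.5433 -0.1664  0.0628] foot 0.0198 F [-5.79  1.21 15.01] M [ 0.267  0.9   -0.084] op 0.106 dq 0.009
bracket x,y mm -0.12 -0.06
([-0.002, 0.0, 0.0], [0.002, 0.001, -0.001])
total rot deg 0.06916660384028758 dist 0.0006080125847104762
```

Request:
arm_command([
  {"hand":0,"travel":[0,0.002,-0.002],"rotation":[0,0,0]},
  {"hand":1,"travel":[0,0,0],"rotation":[0,0,0]},
  {"hand":1,"travel":[0,0,0],"rotation":[0,0,0]},
  {"hand":1,"travel":[0,0,0],"rotation":[0,0,0]},
  {"hand":1,"travel":[0,0,0],"rotation":[0,0,0]},
])

```text
time: 12.98
eef_pos: [0.5417, -0.1651, 0.0602]
tcp_rot: [-0.574, 0.414, -0.41, 0.575]
contact_force: [-0.6, -0.4, -1.1]
opening: 0.939
```

```bash
python3 st.py; python3 - <<'E'
from h import *
s,p,d,X,E=snap("wrist","w12");T=tool(X,s)
for r in (165,180,200,230,260,290,320): print(r,[ (X[r,c,2]*1000).round(1) for c in (279,282,285,288)])
cv2.imwrite("pics/w12c.png",cv2.resize(p[90:370,150:410],None,fx=2.5,fy=2.1,interpolation=cv2.INTER_CUBIC))
E
```

```text
t 12.975 eef [ 0.5417 -0.1651  0.0602] foot 0.0172 F [-0.56 -0.44 -1.12] M [-0.008  0.012 -0.033] op 0.939 dq 0.004
bracket x,y mm -1.23 1.66
([0.004, -0.0, 0.004], [0.004, 0.0, -0.009])
total rot deg 0.29418785119673924 dist 0.0016461897843071814
165 [np.float64(45.9), np.float64(54.4), np.float64(52.6), np.float64(54.0)]
180 [np.float64(16.5), np.float64(56.2), np.float64(57.8), np.float64(55.7)]
200 [np.float64(19.6), np.float64(71.0), np.float64(69.9), np.float64(70.6)]
230 [np.float64(20.0), np.float64(70.2), np.float64(69.0), np.float64(69.8)]
260 [np.float64(77.6), np.float64(76.9), np.float64(78.4), np.float64(76.3)]
290 [np.float64(100.3), np.float64(100.1), np.float64(100.4), np.float64(100.4)]
320 [np.float64(100.8), np.float64(100.4), np.float64(100.4), np.float64(100.8)]
```

View pics/w12c.png

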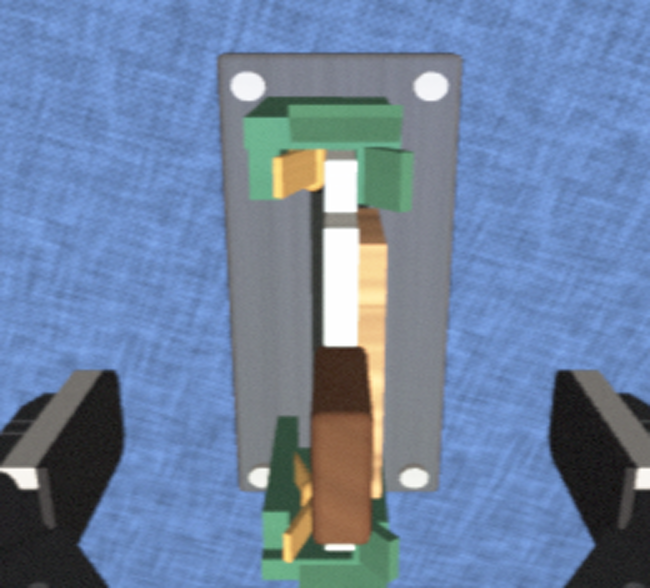

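Request:
arm_command([
  {"hand":1,"travel":[0,-0.05,0],"rotation":[0,0,0]},
  {"hand":1,"travel":[0,-0.12,0],"rotation":[0,0,0]},
  {"hand":1,"travel":[0,-0.14,0],"rotation":[0,0,0]},
  {"hand":1,"travel":[0,-0.1,0],"rotation":[0,0,0]},
  {"hand":1,"travel":[0,0,0],"rotation":[0,0,0]},
  {"hand":1,"travel":[0,0,0],"rotation":[0,0,0]},
])

```text
time: 13.78
eef_pos: [0.5422, -0.1656, 0.19]
tcp_rot: [-0.574, 0.413, -0.411, 0.575]
contact_force: [-0.1, -0.3, -0.5]
opening: 1.001
```

```bash
python3 - <<'E'
from h import *
s,p,d,X,E=snap("wrist","w13"); print(s["eef_pos"],s["contact_force"])
S=snap("scene","s13")[1]
B=np.array([.5434,-.1663]);a=np.radians(18.72)
q=X[...,:2]-B; bx=(q@[np.cos(a),np.sin(a)]);by=(q@[-np.sin(a),np.cos(a)]);z=X[...,2]
near=(abs(bx)<.02)&(abs(by)<.057)
for lo,hi,n in [(.092,.11,"tab"),(.062,.078,"plate"),]:
    m=near&(z>lo)&(z<hi)&((abs(by)>.018)|(lo>.08))&(abs(by)<.0415); print(n,m.sum(),"bx",bx[m].min(),bx[m].max(),"by",by[m].min(),by[m].max(),"z",np.median(z[m]))
    for sg in (1,-1):
        k=m&(sg*by>.005); print("  side",sg,k.sum(),"z",np.median(z[k]).round(4),"bx",np.median(bx[k]).round(4))
v,u=np.nonzero(near); r0,r1,c0,c1=v.min()-15,v.max()+15,u.min()-40,u.max()+40
A=cv2.resize(p[max(r0,0):r1,max(c0,0):c1],(380,480));B2=cv2.resize(S[170:270,140:250],(410,480),interpolation=cv2.INTER_CUBIC)
cv2.imwrite("pics/fin.png",np.hstack([A,B2])); 
for t in ["worn_tab","glue_mid","cup_mid"]:pass
cv2.imwrite("pics/s13.png",S)
E
```

```text
[ 0.54217428 -0.16559096  0.18997578] [-0.06087188 -0.26350357 -0.45550442]
tab 448 bx -0.004638501584955519 0.004881836700391426 by -0.015263433818811768 0.013780440966331622 z 0.10010823179437177
  side 1 160 z 0.0999 bx 0.0001
  side -1 144 z 0.1001 bx 0.0001
plate 298 bx -0.0025245588558588973 0.002949501273855012 by -0.04148171129671036 0.040570031754499664 z 0.07038408103795121
  side 1 194 z 0.0704 bx 0.0001
  side -1 104 z 0.0704 bx 0.0002
```

View pics/fin.png

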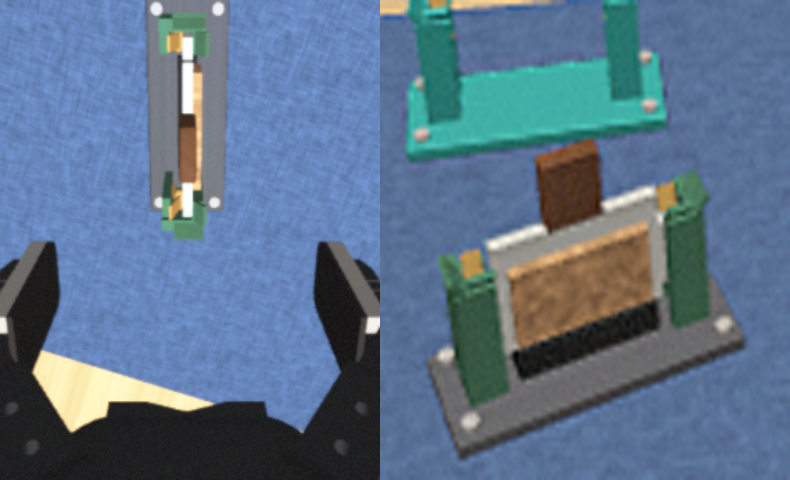

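View pics/s13.png

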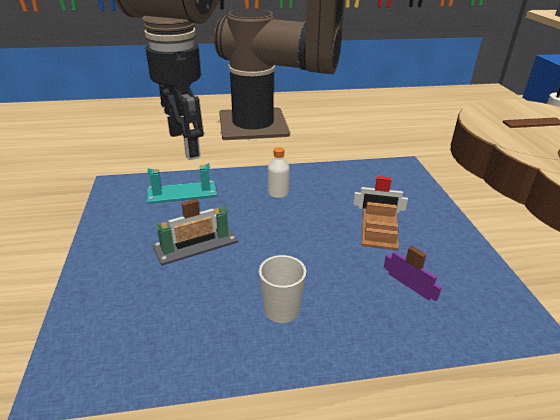

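```bash
python3 -c "
from plant import ctrl
print(ctrl.sign_off())"
```

```text
the job is handed in; nothing more can be done
None
```

The cork pad is in the green bracket, cork facing the front, resting on the seat bar. I released it and handed the job in at about 13.9 s. No verdict was reported.

**Insertion:** The ears stuck briefly at the clip noses and slid past after a firmer nudge, at readings up to about 10 N. I stopped pushing when the wrist force rose steeply to 15 N with the pad's lower edge at about 20 mm. That agrees with the bar top of about 20.7 mm I had measured from depth.

**Last checks:**
- The pad was within about 0.7 mm of the bracket's centre in both directions.
- Both ends of the plate's top edge were at 70.4 mm, so it sits level.
- The scene picture showed the worn pad, the glue bottle and the cup where they stood.
- I could not measure the contact force on the bar after letting go. I infer it from the pad's height and the force before release.

**Disagreement:** The fingertips sat about 33 mm farther back than the interface text says. My first grasp therefore closed just above the tab without touching it. I lowered the hand using the camera and gripped the tab on the second try.

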